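# Load a batch of nameplate blanks into the bench engraver and start it

### The job

Set up the bench engraver with this batch and start it: slide the clear guard fully open, draw the bed right out by its tab, and lay every wooden nameplate blank lying on the bench flat in a pocket of the jig board, one to a pocket. Then slide the bed back in until its scribed cross sits exactly under the cutter's tip, slide the guard fully shut, and only then, never with the guard open, press the green start button right down. Leave the glue bottle, screwdriver and spool where they are.

Things in the scene. Friction and masses are not known exactly. Their poses are not given: they have to be found in the camera images.
- machine: bench engraver, fixed: aluminium frame, open-topped, with a doorway facing right (-y), a clear sliding guard and a bed on rails that comes out through the doorway. Origin on the table under the doorway's middle; x is the way the guard opens (away from the robot), y points into the machine, z up. The guard's top track spans y -10 to 10 mm, its top 183 mm up; doorway 210 mm wide
- guard (a joint): the clear guard's slide along machine x, in m: 0 = fully shut, 0.185 = fully open; stays where left, takes 2 to 4 N. The panel is 200 mm wide, from 42 to 162 mm above the table; it blocks the bed and blanks from passing unless open beyond about 0.17
- guard_grip (a point): grip of the guard's black upright pull bar, 14 x 14 mm and 64 mm long, its top 177 mm above the table: the point is on its axis, 11 mm below its top (166 mm up). It stands 42 mm in front (-y) of the panel and track, near the guard's robot-side edge, free from above
- bed (a joint): the bed's slide along machine y, m: 0 = furthest in, grows as it comes out (machine -y), 0.27 = end stop, fully out, all pockets clear of the doorway. Stays where left, takes 2 to 4 N. The bed is an aluminium jig board 140 mm wide (x), 176 mm long (y), its top 50 mm above the table, with four pockets; it is wholly inside the doorway under 0.04
- bed_grip (a point): grip of the bed's black upright pull tab, 16 mm (x) by 24 mm (y), top 76 mm above the table: on its axis, 10 mm below its top. The tab stands 210 mm in front (-y) of the bed's centre on a steel arm 24 mm wide whose top is 39 mm up, and stays outside the guard
- bed_mark (a point): dark scribed cross, 22 mm, on the jig board's top surface, at the middle of the board between the four pockets; the point is its centre
- tip (a point): point of the engraving cutter under the spindle on the fixed gantry inside the machine, 64 mm above the table, 14 mm above the jig board. The cross on the bed lies on the line that the bed moves along under this tip; where along the bed's travel they meet (bed joint about 0.01 to 0.03) differs from start to start
- pocket0 (a point): robot-side, outer (-y) pocket of the jig board, 46 mm across (x) by 74 mm along (y) with its rim chamfered, 5 mm deep, so a seated blank (long side along y, either way round) stands 5 mm proud; the point is the centre of the pocket floor, its axes those of the machine; it rides with the bed
- pocket1 (a point): robot-side, inner (+y) pocket of the jig board, 46 mm across (x) by 74 mm along (y) with its rim chamfered, 5 mm deep, so a seated blank (long side along y, either way round) stands 5 mm proud; the point is the centre of the pocket floor, its axes those of the machine; it rides with the bed
- pocket2 (a point): far-side (+x), outer (-y) pocket of the jig board, 46 mm across (x) by 74 mm along (y) with its rim chamfered, 5 mm deep, so a seated blank (long side along y, either way round) stands 5 mm proud; the point is the centre of the pocket floor, its axes those of the machine; it rides with the bed
- pocket3 (a point): far-side (+x), inner (+y) pocket of the jig board, 46 mm across (x) by 74 mm along (y) with its rim chamfered, 5 mm deep, so a seated blank (long side along y, either way round) stands 5 mm proud; the point is the centre of the pocket floor, its axes those of the machine; it rides with the bed
- start (a joint): green start button, 28 mm across, on a small grey box (66 mm square) to the right of the engraver: 0 = up, 0.006 = pressed fully down, straight down, about 5 N; springs back
- start_top (a point): centre of the top face of the start button when up, 52 mm above the table
- blank0: loose hardwood nameplate blank, 70 x 42 x 10 mm (its own x, y, z), 26 g, all blanks alike; origin at the centre of its underside, z up; starts lying flat on the bench to the right; absent (None) in some starts
- blank1: loose hardwood nameplate blank, 70 x 42 x 10 mm (its own x, y, z), 26 g, all blanks alike; origin at the centre of its underside, z up; starts lying flat on the bench to the right; absent (None) in some starts
- blank2: loose hardwood nameplate blank, 70 x 42 x 10 mm (its own x, y, z), 26 g, all blanks alike; origin at the centre of its underside, z up; starts lying flat on the bench to the right; absent (None) in some starts
- blank3: loose hardwood nameplate blank, 70 x 42 x 10 mm (its own x, y, z), 26 g, all blanks alike; origin at the centre of its underside, z up; starts lying flat on the bench to the right; absent (None) in some starts
- glue: bystander: standing white glue bottle, 40 mm across, 110 mm tall; origin under its centre
- driver: bystander: screwdriver lying on the bench, 170 mm long; origin under its middle
- spool: bystander: small filament spool of blue plastic lying flat, 100 mm across, 30 mm high; origin under its centre
There are look-alikes about, which are no part of the job. Leave any turquoise look-alike of the blank3 alone. What is shaped like the blank2 but yellow is not meant.

How it is judged (in metres and radians):
On the way, in this order (a step that is already met when the one before it is completed fails the run):
1. the guard is slid fully open (value of joint guard above 0.172 m), for 0.1 s.
2. the bed is drawn right out (value of joint bed above 0.24 m), for 0.1 s.
3. every blank of the batch lies flat in a pocket (((horizontal distance between blank0 and pocket0 below 0.004 m and z of blank0 in the frame of pocket0 below 0.003 m and angle between blank0's own z axis and vertical below 0.06 rad) or (horizontal distance between blank0 and pocket1 below 0.004 m and z of blank0 in the frame of pocket1 below 0.003 m and angle between blank0's own z axis and vertical below 0.06 rad) or (horizontal distance between blank0 and pocket2 below 0.004 m and z of blank0 in the frame of pocket2 below 0.003 m and angle between blank0's own z axis and vertical below 0.06 rad) or (horizontal distance between blank0 and pocket3 below 0.004 m and z of blank0 in the frame of pocket3 below 0.003 m and angle between blank0's own z axis and vertical below 0.06 rad)) and ((horizontal distance between blank1 and pocket0 below 0.004 m and z of blank1 in the frame of pocket0 below 0.003 m and angle between blank1's own z axis and vertical below 0.06 rad) or (horizontal distance between blank1 and pocket1 below 0.004 m and z of blank1 in the frame of pocket1 below 0.003 m and angle between blank1's own z axis and vertical below 0.06 rad) or (horizontal distance between blank1 and pocket2 below 0.004 m and z of blank1 in the frame of pocket2 below 0.003 m and angle between blank1's own z axis and vertical below 0.06 rad) or (horizontal distance between blank1 and pocket3 below 0.004 m and z of blank1 in the frame of pocket3 below 0.003 m and angle between blank1's own z axis and vertical below 0.06 rad)) and ((horizontal distance between blank2 and pocket0 below 0.004 m and z of blank2 in the frame of pocket0 below 0.003 m and angle between blank2's own z axis and vertical below 0.06 rad) or (horizontal distance between blank2 and pocket1 below 0.004 m and z of blank2 in the frame of pocket1 below 0.003 m and angle between blank2's own z axis and vertical below 0.06 rad) or (horizontal distance between blank2 and pocket2 below 0.004 m and z of blank2 in the frame of pocket2 below 0.003 m and angle between blank2's own z axis and vertical below 0.06 rad) or (horizontal distance between blank2 and pocket3 below 0.004 m and z of blank2 in the frame of pocket3 below 0.003 m and angle between blank2's own z axis and vertical below 0.06 rad)) and ((horizontal distance between blank3 and pocket0 below 0.004 m and z of blank3 in the frame of pocket0 below 0.003 m and angle between blank3's own z axis and vertical below 0.06 rad) or (horizontal distance between blank3 and pocket1 below 0.004 m and z of blank3 in the frame of pocket1 below 0.003 m and angle between blank3's own z axis and vertical below 0.06 rad) or (horizontal distance between blank3 and pocket2 below 0.004 m and z of blank3 in the frame of pocket2 below 0.003 m and angle between blank3's own z axis and vertical below 0.06 rad) or (horizontal distance between blank3 and pocket3 below 0.004 m and z of blank3 in the frame of pocket3 below 0.003 m and angle between blank3's own z axis and vertical below 0.06 rad))), for 0.3 s.
4. the loaded bed is in, its cross under the cutter's tip (all of step 3 and horizontal distance between bed_mark and tip below 0.003 m), for 0.2 s.
5. the guard is shut on the loaded, aligned bed (all of step 4 and value of joint guard below 0.006 m), for 0.2 s.
6. the start button is pressed down with the guard shut and the bed loaded and aligned (all of step 5 and value of joint start above 0.0045 m).
At the end, for the whole second after the job is handed in: Every blank present lies flat in a pocket of its own (within 4 mm of the pocket's centre, on its floor), the bed's cross is within 3 mm of the point below the cutter's tip, the guard is shut to within 6 mm, the start button is up again, and all is at rest and released (all of step 5 and value of joint start below 0.002 m and linear speed of each of blank0, blank1, blank2, blank3 below 0.02 m/s); the robot touches nothing.
It fails at once if the start button is pressed while the guard is open (value of joint start above 0.003 m and value of joint guard above 0.012 m).
It fails at once if the glue bottle, screwdriver or spool is moved more than 3 cm or tipped over (distance of any of glue, driver, spool from where it was at the start of the episode above 0.03 m or angle between glue's own z axis and vertical above 0.5 rad).
Of blank0, blank1, blank2, blank3 only 2 to 4 are there at a start; the rules pass over those that are not, and their reading is None.
At some moment in a run one of blank0, blank1, blank2, blank3 may be knocked a few centimetres aside while the robot is not near it.
Once in a run the grip may slacken for a moment while it holds something.
It also fails if it takes over 210 s, if anything falls off the work surface, if the arm or the gripper's body presses on something with over 40 N, if the wrist force passes 120 N, or if a joint passes its speed limit or range.

### The arm

A 6-joint arm with a two-finger parallel gripper is mounted at the origin on the work surface. World frame = base frame: x ahead of the robot, y to its left, z up, the work surface at z = 0. Lengths are in mm, angles in rad, forces in N, time in s.
With the tool pointing down it reaches from about 300 to 875 mm from the base axis. Payload 4.2 kg.
Tool frame: the origin (TCP) lies on the front face of the gripper's body, between the roots of the fingers; the fingertips stand 73 mm ahead of it and the grasp point (between the pads) lies 54 mm ahead of it; z points along the fingers, y is the line along which they close (so a half turn about z gives the same grasp; the last joint's range is limited). The gripper opens to 85 mm and grips with 20 to 120 N. Pads are 22 mm wide; open, the fingers measure 114 mm over their backs; the gripper's body (76 mm by 85 mm) begins 54 mm behind the grasp point. The pads swing forward as they close: fully open they stand 13 mm farther back than shut.
Start: joints at [1.285, 0.32, 1.565, -0, 1.257, -0.02], TCP at [151.041, 554.815, 303.938] pointing down, gripper open.
Joint ranges: [-3.11, 3.11], [-0.84, 2.01], [0.21, 2.61], [-1.34, 4.49], [0.05, 2.63], [-2.56, 2.56]. Speed limits (rad/s): [2.57, 2.57, 3.14, 3.14, 3.14, 3.14].

### API

Orientations are given as [roll, pitch, yaw] about the fixed x, y, z axes, in that order (R = Rz(yaw) Ry(pitch) Rx(roll)).
In Python, from rig import env gives the robot as it stands.
- The arm moves only by the tool step_arm, never from a script. Its argument "rows" is a list of rows, each an object of numbers: "x", "y", "z": the shift along the tool's x, y, z in m; "wx", "wy", "wz": the turn, a rotation vector about the tool's x, y, z in rad. A call has 1 to 5 rows; each row is the pose to reach, as a shift and turn from the pose commanded when the call began, along the tool's axes at that moment; what a row does not reach only later rows make up. A row lasts 1/12 s, in which the tool goes at most 41.7 mm and 7.16 degrees, less where a joint would pass 70% of its speed; a pose out of reach is approached as far as the arm can. A call with a gripper value outside its range is refused whole. "fingers" is the opening, from -1 (shut) to 1 (fully open), set as the call begins (left out, the last holds). The fingers move at their own pace and stop on an object; "squeeze" is the grip in N (left out, the last holds). Time passes only in rows, so rows that repeat a pose let the fingers close. It gives the time, the measured TCP pose, the force, the opening and the grip force at its end, in the units of the state.
- env.state(): the state, without advancing time (a new reading comes with each control period).
- env.get_image(name): name is "scene" or "top"; returns a dict with "color" (420x560x3 uint8, red, green, blue), "range_z" (420x560 float32, mm along the optical axis (not along the pixel's ray), 0 where there is no reading), "fx", "fy", "cx", "cy" (pixels), "k1" (the pictures are not rectified: a ray, as slopes to the right and down, at radius r is drawn at 1 + k1 r^2 times it, then the intrinsics apply), "world_from_camera" (4x4, takes a point from camera to world coordinates). Camera axes: x right, y down, z forward; pixel columns grow to the right and rows downward; lengths in mm; the calibration is good to about 2 mm. A picture is of the moment at which its call begins.
- env.sign_off(): hands the job in; it is judged then, once.
The state is a dict: "time_s": time; "q": joint angles; "dq": joint speeds; "joint_efforts": joint torques, N m; "tool_pos": TCP position; "eef_rot": TCP orientation; "contact_force": force on the tool from outside, world axes, zero at the start; "torque": the same for the moment, N m; "gripper_width": opening from 0.0 (shut) to 1.0 (fully open); "gripper_force": force on a finger pad.
Only numpy, scipy, OpenCV 4.12 (cv2) and the standard library are available. Lean on these libraries where they do the work, as an engineer would, in place of code of your own. Each camera call takes 0.05 s, during which the arm holds its last target. There are 200 camera calls.

## Working session

There is one attempt and no reset: what is moved stays moved. The work goes in short steps, Python scripts to look and compute and a tool call to move; the robot and the scene stay as the last step left them, time stands still between calls to the robot, and variables do not carry over. Pictures are saved under pics/ and viewed, at most 14 in all, crops included, and the job is handed in when it is done.

Besides the shell and the picture viewer there is one more tool, called after ">>>" as a command line: name --argument value ..., lists and objects as JSON in quotes. step_arm: Moves the arm, as the interface text tells. Its arguments: {"type":"object","properties":{"rows":{"type":"array","items":{"type":"object","properties":{"x":{"type":"number"},"y":{"type":"number"},"z":{"type":"number"},"wx":{"type":"number"},"wy":{"type":"number"},"wz":{"type":"number"}}}},"fingers":{"type":"number"},"squeeze":{"type":"number"}},"required":["rows"]}

```bash
ls; mkdir -p pics; cat > h.py <<'E'
import numpy as np, cv2, pickle
from rig import env
def shot(n,save=None):
    im=env.get_image(n); pickle.dump(im,open(f'/tmp/{n}.pkl','wb'))
    if save: cv2.imwrite(f'pics/{save}.png',cv2.cvtColor(im['color'],cv2.COLOR_RGB2BGR))
    return im
def ray(im,u,v):
    K=np.array([[im['fx'],0,im['cx']],[0,im['fy'],im['cy']],[0,0,1]],float)
    p=cv2.undistortPoints(np.array([[[u,v]]],float),K,np.array([im['k1'],0,0,0,0.]))[0,0]
    T=np.array(im['world_from_camera']); return T[:3,3],T[:3,:3]@np.array([p[0],p[1],1])
def onz(im,u,v,z):
    o,d=ray(im,u,v); return o+d*(z-o[2])/d[2]
def dep(im,u,v):
    o,d=ray(im,u,v); return o+d*im['range_z'][int(round(v)),int(round(u))]
E
python3 - <<'E'
from h import *
for n in('scene','top'):
    im=shot(n,n+'0'); print(n,im['fx'],im['k1'],np.round(im['world_from_camera'],3).tolist())
s=env.state(); print({k:np.round(v,3).tolist() for k,v in s.items()})
E
```

```text
pics
scene 483.39888120802067 -0.15203235763247389 [[-0.165, 0.808, -0.565, 1305.027], [0.986, 0.139, -0.088, 41.738], [0.007, -0.572, -0.82, 1131.397], [0.0, 0.0, 0.0, 1.0]]
top 496.0234584353137 -0.1373583506823943 [[-0.007, -0.98, 0.199, 369.416], [-1.0, 0.007, -0.002, -84.592], [0.001, -0.199, -0.98, 1302.937], [0.0, 0.0, 0.0, 1.0]]
{'time_s': 0.1, 'q': [1.285, 0.32, 1.566, 0.0, 1.257, -0.02], 'dq': [0.0, -0.001, -0.004, 0.0, -0.001, 0.001], 'joint_efforts': [-0.001, -41.641, -23.47, -0.0, 0.005, -0.0], 'tool_pos': [150.919, 554.531, 303.175], 'eef_rot': [-3.14, -0.0, 2.876], 'contact_force': [0.559, -0.576, 0.041], 'torque': [-0.004, -0.045, -0.03], 'gripper_force': 0.0, 'gripper_width': 0.999}
```

View pics/scene0.png

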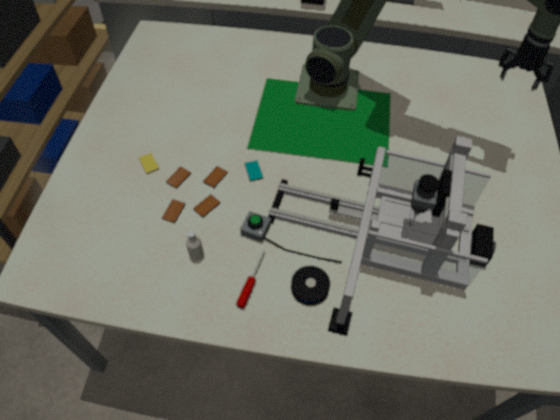

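View pics/top0.png

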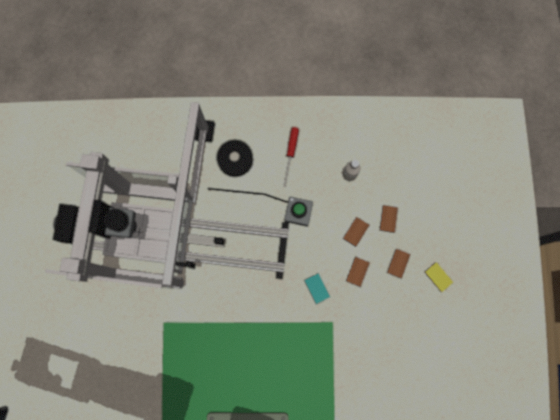

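The scene shows four brown blanks at scene (178,177), (215,177), (174,211), (207,205), which are top (357,272), (399,263), (356,232), (389,218) in some order. The turquoise look-alike is at top (317,289) and the yellow one at (439,277); neither is wooden, so I leave both. Guard bar is at top ~(190,265), bed tab ~(219,241), button (299,210). I'll confirm these in one enlarged crop.

```bash
python3 - <<'E'
from h import *
im=pickle.load(open('/tmp/top.pkl','rb'))
c=cv2.cvtColor(im['color'],cv2.COLOR_RGB2BGR)
c=cv2.convertScaleAbs(c,alpha=1.4)
cv2.imwrite('pics/topm.png',cv2.resize(c[95:310,40:300],None,fx=2.75,fy=2.75,interpolation=cv2.INTER_CUBIC))
cv2.imwrite('pics/topb.png',cv2.resize(c[190:310,280:460],None,fx=4,fy=4,interpolation=cv2.INTER_CUBIC))
hsv=cv2.cvtColor(im['color'],cv2.COLOR_RGB2HSV)
for n in('scene','top'):
    im=pickle.load(open(f'/tmp/{n}.pkl','rb'))
    hsv=cv2.cvtColor(im['color'],cv2.COLOR_RGB2HSV)
    for name,lo,hi in(('brown',(3,90,50),(16,255,200)),('green',(50,120,30),(75,255,255)),('teal',(80,120,50),(100,255,255)),('yel',(22,120,80),(35,255,255))):
        m=cv2.inRange(hsv,lo,hi)
        for ct in cv2.findContours(m,cv2.RETR_EXTERNAL,cv2.CHAIN_APPROX_NONE)[0]:
            if 60<cv2.contourArea(ct)<1500:
                M=cv2.moments(ct);u,v=M['m10']/M['m00'],M['m01']/M['m00']
                print(n,name,int(cv2.contourArea(ct)),round(u,1),round(v,1),onz(im,u,v,52 if name=='green' else 10).round(1),dep(im,u,v).round(1))
E
```

```text
scene brown 248 173.3 210.5 [ 598.  -373.2   10. ] [ 598.9 -372.7   11.5]
scene brown 245 206.2 205.4 [ 564.8 -285.2   10. ] [ 562.6 -286.1    6.8]
scene brown 261 17.6 211.6 [ 682.  -834.6   10. ] [  451.5 -1158.8  -404.9]
scene brown 216 215.0 176.4 [ 458.8 -285.9   10. ] [ 458.4 -286.1    9.5]
scene brown 215 178.1 177.0 [ 479. -394.   10.] [ 484.7 -391.    17.7]
scene brown 216 84.0 92.5 [ 167.6 -838.7   10. ] [ -292.  -1194.5  -443.1]
scene brown 1069 59.3 42.0 [ -103.6 -1073.2    10. ] [ -267.  -1202.5  -120. ]
scene green 78 254.7 219.7 [ 615.9 -133.3   52. ] [ 620.9 -132.    59.8]
scene teal 188 253.4 170.3 [ 416.7 -178.1   10. ] [ 416.8 -178.1   10.2]
scene yel 173 148.4 162.7 [ 440.7 -500.7   10. ] [ 441.1 -500.4   10.6]
top brown 64 555.8 310.6 [ 338.9 -828.3   10. ] [  325.3 -1158.7  -564.4]
top brown 330 357.3 271.4 [ 456.1 -288.    10. ] [ 456.2 -288.1    9.6]
top brown 325 398.2 263.1 [ 476.3 -397.    10. ] [ 476.4 -397.4    8.4]
top brown 319 355.7 231.4 [ 561.6 -287.4   10. ] [ 561.4 -287.2   11.3]
top brown 306 388.4 218.6 [ 595.2 -376.2   10. ] [ 594.9 -375.8   12. ]
top green 73 298.8 208.5 [ 615.9 -135.8   52. ] [ 615.4 -135.7   54.4]
top teal 303 316.6 288.1 [ 414.1 -180.9   10. ] [ 414.4 -181.5    1.7]
top yel 334 438.5 276.7 [ 438.7 -503.2   10. ] [ 438.7 -502.7   11.7]
```

View pics/topm.png

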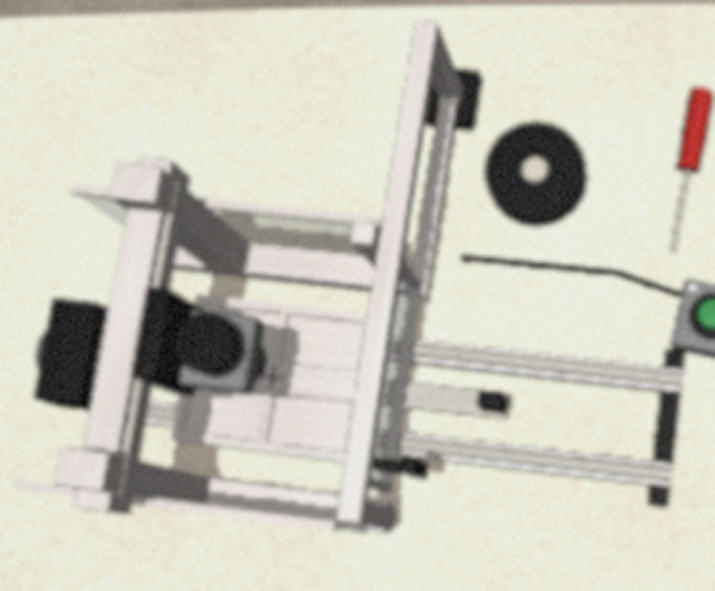

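View pics/topb.png

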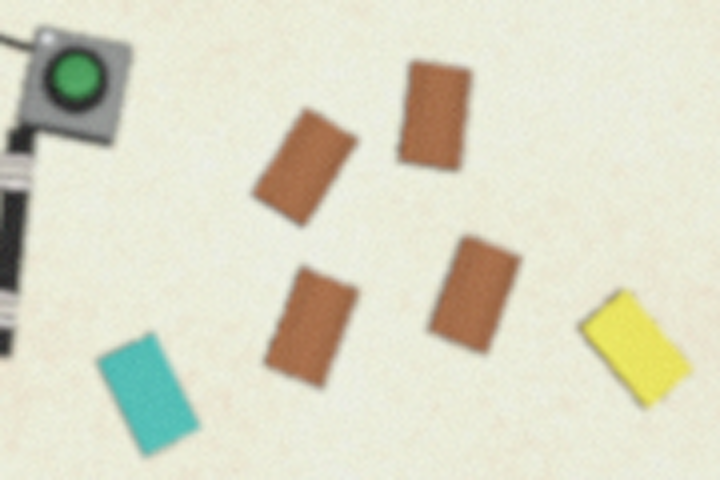

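Confirmed: four brown blanks. Button, tab and guard bar are visible too. Now I'll measure the machine's pose, the bar, the tab and the blank angles.

```bash
cat >> h.py <<'E'
def cloud(im):
    h,w=im['range_z'].shape; K=np.array([[im['fx'],0,im['cx']],[0,im['fy'],im['cy']],[0,0,1]],float)
    g=np.stack(np.meshgrid(np.arange(w),np.arange(h)),-1).reshape(-1,1,2).astype(float)
    p=cv2.undistortPoints(g,K,np.array([im['k1'],0,0,0,0.]))[:,0]
    z=im['range_z'].reshape(-1,1); P=np.c_[p*z,z]; T=np.array(im['world_from_camera'])
    P=P@T[:3,:3].T+T[:3,3]; P[z[:,0]==0]=np.nan
    return P.reshape(h,w,3)
def blobs(im,m,amin,amax,z):
    out=[]
    for ct in cv2.findContours(m,cv2.RETR_EXTERNAL,cv2.CHAIN_APPROX_NONE)[0]:
        if amin<cv2.contourArea(ct)<amax:
            M=cv2.moments(ct);c=onz(im,M['m10']/M['m00'],M['m01']/M['m00'],z)
            W=np.array([onz(im,*q[0],z)[:2] for q in ct],np.float32)
            (cc,wh,a)=cv2.minAreaRect(W); b=cv2.boxPoints((cc,wh,a)); e=[b[1]-b[0],b[2]-b[1]]
            e=max(e,key=np.linalg.norm); out.append((c[:2].round(1),np.round(cc,1),np.round(wh,1),round(float(np.degrees(np.arctan2(e[1],e[0]))%180),1)))
    return out
def brown(im): return cv2.inRange(cv2.cvtColor(im['color'],cv2.COLOR_RGB2HSV),(3,90,50),(16,255,200))
E
python3 - <<'E'
from h import *
for n in('top','scene'):
    im=pickle.load(open(f'/tmp/{n}.pkl','rb')); P=cloud(im); V=im['color'].max(-1)
    print(n); [print(' b',b) for b in blobs(im,brown(im),150,500,10) if b[0][1]>-700]
    z=P[...,2]; reg=(P[...,0]>300)&(P[...,0]<850)&(P[...,1]>-150)&(P[...,1]<320)
    # track
    m=(reg&(np.abs(z-183)<8)&(V>90)).astype(np.uint8)
    k,l,st,ce=cv2.connectedComponentsWithStats(m)
    for i in range(1,k):
        if st[i,4]>300:
            Q=P[l==i][:,:2].astype(np.float32);print(' track',st[i],cv2.minAreaRect(Q),Q.mean(0), 'dir',cv2.fitLine(Q,cv2.DIST_HUBER,0,.01,.01).ravel())
    m=(reg&(V<75)).astype(np.uint8)
    k,l,st,ce=cv2.connectedComponentsWithStats(m)
    for i in range(1,k):
        if 15<st[i,4]<1500: Q=P[l==i]; print(' dark',st[i],ce[i].round(1),np.nanmedian(Q,0).round(1), onz(im,*ce[i],76).round(1), onz(im,*ce[i],177).round(1))
E
```

```text
top
 b (array([ 456.1, -288. ]), array([ 456.2, -288.1]), array([38.1, 65.4]), 156.5)
 b (array([ 476.3, -397. ]), array([ 476.7, -397.2]), array([38.8, 65.8]), 156.6)
 b (array([ 561.6, -287.4]), array([ 561.8, -287.5]), array([37.5, 66.1]), 146.3)
 b (array([ 595.2, -376.2]), array([ 595.6, -376.1]), array([38.2, 65.8]), 170.0)
 track [ 163  104   36  181 1630] ((634.4044799804688, 145.17343139648438), (21.96010398864746, 434.7012023925781), 83.20939636230469) [627.70654 145.39374] dir [ 9.92744148e-01 -1.20245874e-01  6.26769592e+02  1.45368683e+02]
 dark [194 109  20  33 283] [202.9 128.5] [835.7 112.   35.3] [826.8 113.2  76. ] [789.1  97.  177. ]
 dark [217 140  36  36 929] [234.5 157.9] [758.7  32.4  29.4] [745.6  28.9  76. ] [714.6  19.6 177. ]
 dark [ 97 156  32  38 418] [112.5 175.3] [675.7 313.1 175.7] [702.3 347.2  76. ] [674.9 311.7 177. ]
 dark [185 190   7  10  33] [187.9 195.2] [640.3 140.5 109.5] [647.7 146.7  76. ] [624.8 127.7 177. ]
 dark [ 94 199  36  40 915] [108.9 219.2] [558.  299.2 236.3] [586.6 349.4  76. ] [568.8 313.7 177. ]
 dark [290 202  15  17 112] [29
[... 2407 characters left out ...]
  30 205] [441.5 233.2] [691.3 315.4 223.2] [591.  359.2  76. ] [659.3 328.8 177. ]
 dark [407 221   7   5  16] [409.8 223.4] [557.8 280.2  52.6] [574.  274.6  76. ] [644.  252.3 177. ]
 dark [362 235  75  43 694] [396.7 256.1] [685.6 243.5 106.1] [678.6 243.   76. ] [738.5 223.7 177. ]
 dark [324 259  17   4  22] [332.  260.3] [680.   86.5   9.8] [717.1  82.7  76. ] [773.4  78.7 177. ]
 dark [ 291  266   39   40 1118] [310.  285.7] [775.2  37.8  30.8] [794.8  37.8  76. ] [843.7  38.2 177. ]
 dark [331 308   9  13  70] [334.9 313.9] [833.6 107.9  20. ] [857.2 104.7  76. ] [900.   98.7 177. ]
 dark [345 312   7  11  46] [348.2 317. ] [836.8 141.3  20.7] [859.9 136.   76. ] [902.5 127.  177. ]
```

```bash
cat >> h.py <<'E'
a=np.radians(-6.8); MX=np.array([np.cos(a),np.sin(a)]); MY=np.array([-np.sin(a),np.cos(a)])
O=np.array([634.1,146.7])-91*MX   # provisional
def m2w(x,y): return O+x*MX+y*MY
def w2m(p): d=np.asarray(p)[...,:2]-O; return np.stack([d@MX,d@MY],-1)
def plan(x,y,z,yaw,cur=None):
    """split into calls in tool axes; returns list of rounded targets (one per call)"""
    if cur is None:
        s=env.state(); cur=[*s['tool_pos'],s['eef_rot'][2]]
    c=np.array(cur,float); t=np.array([x,y,z,yaw],float)
    d=t-c; d[3]=(d[3]+np.pi)%(2*np.pi)-np.pi if abs(d[3])>np.pi else d[3]
    n=int(max(1,np.ceil(np.linalg.norm(d[:3])/190),np.ceil(abs(d[3])/.6)))
    for i in range(n):
        k=d/n; w=c[3]+k[3]*i
        print(f"  x {(k[0]*np.cos(w)+k[1]*np.sin(w))/1e3:.4f} y {(k[0]*np.sin(w)-k[1]*np.cos(w))/1e3:.4f} z {-k[2]/1e3:.4f} wz {-k[3]:.4f}")
    return t
E
python3 - <<'E'
from h import *
for n,box in(('top',(172,258,200,270)),('scene',(354,155,374,180))):
    im=pickle.load(open(f'/tmp/{n}.pkl','rb')); P=cloud(im); V=im['color'].max(-1)
    x0,y0,x1,y1=box; S=np.s_[y0:y1,x0:x1]; m=V[S]<85; Q=P[S][m]; U=np.argwhere(m)+[y0,x0]
    M=w2m(Q); 
    k=(np.abs(Q[:,2]-177)<9)&(M[:,1]<-25); print(n,'bar top',k.sum(),np.c_[M,Q[:,2]][k].mean(0).round(1),M[k].min(0).round(1),M[k].max(0).round(1),U[k].min(0),U[k].max(0))
    print(V[S])
for n,box in(('top',(210,234,230,248)),('scene',(325,195,345,216))):
    im=pickle.load(open(f'/tmp/{n}.pkl','rb')); P=cloud(im); V=im['color'].max(-1)
    x0,y0,x1,y1=box; S=np.s_[y0:y1,x0:x1]; m=V[S]<85; Q=P[S][m]; M=w2m(Q)
    k=np.abs(Q[:,2]-76)<7; print(n,'tab',k.sum(),np.c_[M,Q[:,2]][k].mean(0).round(1),M[k].min(0).round(1),M[k].max(0).round(1), (M[k].min(0)+M[k].max(0))/2)
E
```

```text
top bar top 40 [-74.7 -43.8 175. ] [-81.1 -50.4] [-67.6 -35.4] [261 185] [267 191]
[[166 157 124  95  96 102  94  89  86  90  91  88  86  98 119 133 135 134
  135 136 135 135 134 130 129 125 133 137]
 [167 155 120  91  96 106  98  91  86  89  90  89  87 101 125 134 137 136
  140 139 138 133 129 115 105 106 113 119]
 [168 151 117  86  89  99  97  89  83  86  85  88  86  94 101 107 111 124
  130 133 132 133 126 109 100  97 100 102]
 [164 146 110  79  70  80  80  75  71  75  73  78  75  78  70  62  69  81
   90  93  98 106 106  99  97  98  91  98]
 [162 143 106  70  48  49  53  51  46  51  50  55  60  57  42  35  35  38
   38  47  53  67  82  91  98  98  96  97]
 [162 134  96  60  39  36  36  34  30  33  34  36  37  37  28  27  35  34
   29  23  29  48  62  81 100 105 105 106]
 [158 127  91  65  48  36  33  39  27  33  33  33  30  32  29  27  34  36
   29  21  17  28  40  74  99 107 111 106]
 [155 124  90  84  77  62  53  43  40  35  36  38  34  28  33  39  31  34
   26  11  17  16  42  79 112 118 116 113]
 [153 121  94 105 106  97  80  67  62  56  54  53  54  58  68  67  55  45
   38  
[... 2076 characters left out ...]

  118 140]
 [158 150 127  79  39  21  19  27  33  23  27  17  20  27  36  45  68  93
  124 143]
 [158 151 132 103  76  67  67  68  69  62  49  37  32  26  19  25  53  97
  129 147]
 [154 155 145 133 115 113 111 116 118 113 103  93  77  68  52  41  65 107
  131 147]
 [157 156 153 148 147 147 144 148 147 146 140 137 121 116 102  85  84 116
  140 147]
 [157 153 152 152 158 156 157 159 157 159 155 151 151 147 138 122 110 124
  143 147]
 [155 156 155 155 153 157 156 159 157 157 154 157 157 153 149 135 119 133
  143 150]]
top tab 53 [ -1.1 -91.5  74.9] [  -8.  -102.9] [  6.1 -79.7] [ -0.95136998 -91.28707464]
scene tab 52 [  2.1 -87.4  75.4] [ -7.  -99.3] [  9.4 -75.9] [  1.20497659 -87.57806983]
```

```bash
python3 - <<'E'
from h import *
b=m2w(-73.5,-42); print(b, m2w(0,-90))
t=plan(*b,290,1.452); print('down'); plan(*b,220,1.452,t)
E
```

```text
[465.78420725 124.47290145] [533.08378161  68.10786539]
  x -0.1389 y -0.1108 z 0.0044 wz 0.4746
  x -0.1742 y -0.0350 z 0.0044 wz 0.4746
  x -0.1709 y 0.0484 z 0.0044 wz 0.4746
down
  x 0.0000 y 0.0000 z 0.0700 wz -0.0000
```

>>> step_arm --rows '[{"x": -0.035, "y": -0.028, "z": 0.001, "wz": 0.12}, {"x": -0.07, "y": -0.056, "z": 0.002, "wz": 0.24}, {"x": -0.105, "y": -0.083, "z": 0.003, "wz": 0.36}, {"x": -0.139, "y": -0.111, "z": 0.004, "wz": 0.475}, {"x": -0.139, "y": -0.111, "z": 0.004, "wz": 0.475}]' --fingers 1

```text
invalid input at $.rows[0]: expected keys x, y, z, wx, wy, wz
```

>>> step_arm --rows '[{"x": -0.035, "y": -0.007, "z": 0.001, "wz": 0.095}, {"x": -0.07, "y": -0.014, "z": 0.002, "wz": 0.19}, {"x": -0.105, "y": -0.021, "z": 0.003, "wz": 0.285}, {"x": -0.14, "y": -0.028, "z": 0.004, "wz": 0.38}, {"x": -0.174, "y": -0.035, "z": 0.004, "wz": 0.475}]'

```text
invalid input at $.rows[0]: expected keys x, y, z, wx, wy, wz
```

>>> step_arm --rows '[{"x": -0.035, "y": 0.01, "z": 0.001, "wz": 0.12}, {"x": -0.07, "y": 0.02, "z": 0.002, "wz": 0.24}, {"x": -0.105, "y": 0.03, "z": 0.003, "wz": 0.36}, {"x": -0.14, "y": 0.04, "z": 0.004, "wz": 0.475}, {"x": -0.171, "y": 0.048, "z": 0.004, "wz": 0.475}]'

```text
invalid input at $.rows[0]: expected keys x, y, z, wx, wy, wz
```

>>> step_arm --rows '[{}, {}]'

```text
invalid input at $.rows[0]: expected keys x, y, z, wx, wy, wz
```

>>> step_arm --rows '[{"x": -0.035, "y": -0.028, "z": 0.001, "wx": 0, "wy": 0, "wz": 0.12}, {"x": -0.07, "y": -0.056, "z": 0.002, "wx": 0, "wy": 0, "wz": 0.24}, {"x": -0.105, "y": -0.083, "z": 0.003, "wx": 0, "wy": 0, "wz": 0.36}, {"x": -0.139, "y": -0.111, "z": 0.004, "wx": 0, "wy": 0, "wz": 0.475}, {"x": -0.139, "y": -0.111, "z": 0.004, "wx": 0, "wy": 0, "wz": 0.475}]' --fingers 1

```text
time_s: 0.52
tool_pos: [257.7, 406.9, 299.4]
eef_rot: [-3.139, 0.003, 2.394]
contact_force: [0.4, -0.0, -0.4]
gripper_width: 1.006
gripper_force: 0.0
```

>>> step_arm --rows '[{"x": -0.035, "y": -0.007, "z": 0.001, "wx": 0, "wy": 0, "wz": 0.095}, {"x": -0.07, "y": -0.014, "z": 0.002, "wx": 0, "wy": 0, "wz": 0.19}, {"x": -0.105, "y": -0.021, "z": 0.003, "wx": 0, "wy": 0, "wz": 0.285}, {"x": -0.14, "y": -0.028, "z": 0.004, "wx": 0, "wy": 0, "wz": 0.38}, {"x": -0.174, "y": -0.035, "z": 0.004, "wx": 0, "wy": 0, "wz": 0.475}]'

```text
time_s: 0.93
tool_pos: [361.3, 266.6, 295.6]
eef_rot: [-3.141, -0.0, 1.922]
contact_force: [0.6, 0.9, 0.6]
gripper_width: 1.004
gripper_force: 0.0
```

>>> step_arm --rows '[{"x": -0.035, "y": 0.01, "z": 0.001, "wx": 0, "wy": 0, "wz": 0.12}, {"x": -0.07, "y": 0.02, "z": 0.002, "wx": 0, "wy": 0, "wz": 0.24}, {"x": -0.105, "y": 0.03, "z": 0.003, "wx": 0, "wy": 0, "wz": 0.36}, {"x": -0.14, "y": 0.04, "z": 0.004, "wx": 0, "wy": 0, "wz": 0.475}, {"x": -0.171, "y": 0.048, "z": 0.004, "wx": 0, "wy": 0, "wz": 0.475}]'

```text
time_s: 1.35
tool_pos: [466.2, 122.6, 291.5]
eef_rot: [-3.141, 0.0, 1.447]
contact_force: [0.5, -0.1, 0.6]
gripper_width: 1.0
gripper_force: 0.0
```

>>> step_arm --rows '[{"x": 0, "y": 0, "z": 0, "wx": 0, "wy": 0, "wz": 0}, {"x": 0, "y": 0, "z": 0, "wx": 0, "wy": 0, "wz": 0}]'

```text
time_s: 1.52
tool_pos: [465.8, 123.4, 291.4]
eef_rot: [-3.14, -0.0, 1.448]
contact_force: [-1.4, 1.2, -0.3]
gripper_width: 1.002
gripper_force: 0.0
```

Tracks well. Lower over the bar and close.

>>> step_arm --rows '[{"x": 0.001, "y": 0, "z": 0.02, "wx": 0, "wy": 0, "wz": 0}, {"x": 0.001, "y": 0, "z": 0.04, "wx": 0, "wy": 0, "wz": 0}, {"x": 0.001, "y": 0, "z": 0.055, "wx": 0, "wy": 0, "wz": 0}, {"x": 0.001, "y": 0, "z": 0.065, "wx": 0, "wy": 0, "wz": 0}, {"x": 0.001, "y": 0, "z": 0.071, "wx": 0, "wy": 0, "wz": 0}]'

```text
time_s: 1.93
tool_pos: [464.3, 126.2, 219.7]
eef_rot: [-3.139, 0.0, 1.453]
contact_force: [0.8, 0.3, 0.1]
gripper_width: 1.0
gripper_force: 0.0
```

>>> step_arm --rows '[{"x": 0, "y": 0, "z": 0, "wx": 0, "wy": 0, "wz": 0}, {"x": 0, "y": 0, "z": 0, "wx": 0, "wy": 0, "wz": 0}, {"x": 0, "y": 0, "z": 0, "wx": 0, "wy": 0, "wz": 0}, {"x": 0, "y": 0, "z": 0, "wx": 0, "wy": 0, "wz": 0}, {"x": 0, "y": 0, "z": 0, "wx": 0, "wy": 0, "wz": 0}]' --fingers -1 --squeeze 40

```text
time_s: 2.35
tool_pos: [465.7, 125.4, 221.6]
eef_rot: [3.14, -0.001, 1.451]
contact_force: [1.4, -0.5, 0.0]
gripper_width: 0.302
gripper_force: 0.0
```

>>> step_arm --rows '[{"x": 0, "y": 0, "z": 0, "wx": 0, "wy": 0, "wz": 0}, {"x": 0, "y": 0, "z": 0, "wx": 0, "wy": 0, "wz": 0}, {"x": 0, "y": 0, "z": 0, "wx": 0, "wy": 0, "wz": 0}, {"x": 0, "y": 0, "z": 0, "wx": 0, "wy": 0, "wz": 0}]'

```text
time_s: 2.68
tool_pos: [465.7, 125.3, 221.6]
eef_rot: [3.14, -0.001, 1.451]
contact_force: [-0.6, -0.6, 5.9]
gripper_width: 0.153
gripper_force: 42.0
```

>>> step_arm --rows '[{"x": 0, "y": 0.02, "z": 0, "wx": 0, "wy": 0, "wz": 0}, {"x": 0, "y": 0.045, "z": 0, "wx": 0, "wy": 0, "wz": 0}, {"x": 0, "y": 0.07, "z": 0, "wx": 0, "wy": 0, "wz": 0}, {"x": 0, "y": 0.095, "z": 0, "wx": 0, "wy": 0, "wz": 0}, {"x": 0, "y": 0.12, "z": 0, "wx": 0, "wy": 0, "wz": 0}]'

```text
time_s: 3.1
tool_pos: [585.2, 111.0, 221.6]
eef_rot: [-3.141, -0.001, 1.451]
contact_force: [-2.2, 1.7, 7.5]
gripper_width: 0.154
gripper_force: 42.2
```

>>> step_arm --rows '[{"x": 0, "y": 0.02, "z": 0, "wx": 0, "wy": 0, "wz": 0}, {"x": 0, "y": 0.04, "z": 0, "wx": 0, "wy": 0, "wz": 0}, {"x": 0, "y": 0.055, "z": 0, "wx": 0, "wy": 0, "wz": 0}, {"x": 0, "y": 0.063, "z": 0, "wx": 0, "wy": 0, "wz": 0}, {"x": 0, "y": 0.065, "z": 0, "wx": 0, "wy": 0, "wz": 0}]'

```text
time_s: 3.52
tool_pos: [645.2, 103.8, 221.5]
eef_rot: [-3.128, -0.0, 1.45]
contact_force: [-20.1, 2.7, 15.8]
gripper_width: 0.158
gripper_force: 44.0
```

>>> step_arm --rows '[{"x": 0, "y": 0, "z": 0, "wx": 0, "wy": 0, "wz": 0}, {"x": 0, "y": 0, "z": 0, "wx": 0, "wy": 0, "wz": 0}]'

```text
time_s: 3.68
tool_pos: [645.0, 103.9, 221.6]
eef_rot: [-3.131, 0.0, 1.451]
contact_force: [-14.1, 1.3, 12.8]
gripper_width: 0.153
gripper_force: 43.1
```

```bash
python3 - <<'E'
from h import *
b=m2w(0,-90)
t=plan(*b,280,1.451,[645,103.9,280,1.451]); print('down'); plan(*b,120,1.452,t)
E
```

```text
x -0.0489 y -0.1068 z -0.0000 wz -0.0000
down
  x 0.0000 y 0.0000 z 0.1600 wz -0.0010
```

>>> step_arm --rows '[{"x": 0, "y": 0, "z": 0, "wx": 0, "wy": 0, "wz": 0}, {"x": 0, "y": 0, "z": 0, "wx": 0, "wy": 0, "wz": 0}, {"x": 0, "y": 0, "z": 0, "wx": 0, "wy": 0, "wz": 0}, {"x": 0, "y": 0, "z": -0.03, "wx": 0, "wy": 0, "wz": 0}, {"x": 0, "y": 0, "z": -0.06, "wx": 0, "wy": 0, "wz": 0}]' --fingers 1

```text
time_s: 4.1
tool_pos: [648.4, 102.9, 278.9]
eef_rot: [-3.136, 0.001, 1.451]
contact_force: [0.2, 0.3, -0.6]
gripper_width: 0.852
gripper_force: 0.0
```

>>> step_arm --rows '[{"x": -0.014, "y": -0.032, "z": 0, "wx": 0, "wy": 0, "wz": 0}, {"x": -0.028, "y": -0.064, "z": 0, "wx": 0, "wy": 0, "wz": 0}, {"x": -0.042, "y": -0.096, "z": 0, "wx": 0, "wy": 0, "wz": 0}, {"x": -0.048, "y": -0.11, "z": 0.01, "wx": 0, "wy": 0, "wz": 0}, {"x": -0.048, "y": -0.11, "z": 0.04, "wx": 0, "wy": 0, "wz": 0}]'

```text
time_s: 4.52
tool_pos: [533.2, 67.9, 244.6]
eef_rot: [3.134, -0.002, 1.45]
contact_force: [1.1, 0.1, 0.7]
gripper_width: 1.001
gripper_force: 0.0
```

>>> step_arm --rows '[{"x": 0, "y": 0, "z": 0.035, "wx": 0, "wy": 0, "wz": 0}, {"x": 0, "y": 0, "z": 0.07, "wx": 0, "wy": 0, "wz": 0}, {"x": 0, "y": 0, "z": 0.1, "wx": 0, "wy": 0, "wz": 0}, {"x": 0, "y": 0, "z": 0.115, "wx": 0, "wy": 0, "wz": 0}, {"x": 0, "y": 0, "z": 0.118, "wx": 0, "wy": 0, "wz": 0}]'

```text
time_s: 4.93
tool_pos: [532.4, 68.3, 119.5]
eef_rot: [-3.135, 0.002, 1.451]
contact_force: [-1.0, -1.0, -0.2]
gripper_width: 0.999
gripper_force: 0.0
```

>>> step_arm --rows '[{"x": 0, "y": 0, "z": 0, "wx": 0, "wy": 0, "wz": 0}, {"x": 0, "y": 0, "z": 0, "wx": 0, "wy": 0, "wz": 0}, {"x": 0, "y": 0, "z": 0, "wx": 0, "wy": 0, "wz": 0}, {"x": 0, "y": 0, "z": 0, "wx": 0, "wy": 0, "wz": 0}, {"x": 0, "y": 0, "z": 0, "wx": 0, "wy": 0, "wz": 0}]' --fingers -1 --squeeze 60

```text
time_s: 5.35
tool_pos: [534.6, 68.7, 124.1]
eef_rot: [3.139, -0.001, 1.451]
contact_force: [0.6, -0.1, -1.2]
gripper_width: 0.298
gripper_force: 0.0
```

>>> step_arm --rows '[{"x": 0, "y": 0, "z": 0, "wx": 0, "wy": 0, "wz": 0}, {"x": 0, "y": 0, "z": 0, "wx": 0, "wy": 0, "wz": 0}, {"x": 0, "y": 0, "z": 0, "wx": 0, "wy": 0, "wz": 0}, {"x": 0, "y": 0, "z": 0, "wx": 0, "wy": 0, "wz": 0}]'

```text
time_s: 5.68
tool_pos: [534.3, 68.7, 124.0]
eef_rot: [3.14, -0.0, 1.451]
contact_force: [-0.9, 0.4, 5.8]
gripper_width: 0.178
gripper_force: 59.7
```

>>> step_arm --rows '[{"x": -0.015, "y": 0, "z": 0, "wx": 0, "wy": 0, "wz": 0}, {"x": -0.04, "y": 0, "z": 0, "wx": 0, "wy": 0, "wz": 0}, {"x": -0.07, "y": 0, "z": 0, "wx": 0, "wy": 0, "wz": 0}, {"x": -0.1, "y": 0, "z": 0, "wx": 0, "wy": 0, "wz": 0}, {"x": -0.13, "y": 0, "z": 0, "wx": 0, "wy": 0, "wz": 0}]'

```text
time_s: 6.1
tool_pos: [518.7, -60.7, 124.0]
eef_rot: [3.14, -0.002, 1.451]
contact_force: [0.7, 4.1, 5.5]
gripper_width: 0.17
gripper_force: 59.7
```

>>> step_arm --rows '[{"x": -0.03, "y": 0, "z": 0, "wx": 0, "wy": 0, "wz": 0}, {"x": -0.06, "y": 0, "z": 0, "wx": 0, "wy": 0, "wz": 0}, {"x": -0.08, "y": 0, "z": 0, "wx": 0, "wy": 0, "wz": 0}, {"x": -0.095, "y": 0, "z": 0, "wx": 0, "wy": 0, "wz": 0}, {"x": -0.105, "y": 0, "z": 0, "wx": 0, "wy": 0, "wz": 0}]'

```text
time_s: 6.52
tool_pos: [506.1, -166.1, 124.0]
eef_rot: [3.14, -0.0, 1.449]
contact_force: [0.7, 3.0, 5.9]
gripper_width: 0.177
gripper_force: 59.9
```

>>> step_arm --rows '[{"x": -0.005, "y": 0, "z": 0, "wx": 0, "wy": 0, "wz": 0}, {"x": -0.01, "y": 0, "z": 0, "wx": 0, "wy": 0, "wz": 0}, {"x": -0.014, "y": 0, "z": 0, "wx": 0, "wy": 0, "wz": 0}]'

```text
time_s: 6.77
tool_pos: [504.6, -178.9, 124.0]
eef_rot: [3.14, -0.0, 1.45]
contact_force: [-0.7, 2.1, 6.3]
gripper_width: 0.175
gripper_force: 59.9
```

>>> step_arm --rows '[{"x": -0.005, "y": 0, "z": 0, "wx": 0, "wy": 0, "wz": 0}, {"x": -0.009, "y": 0, "z": 0, "wx": 0, "wy": 0, "wz": 0}, {"x": -0.009, "y": 0, "z": 0, "wx": 0, "wy": 0, "wz": 0}]'

```text
time_s: 7.02
tool_pos: [504.2, -182.2, 123.9]
eef_rot: [3.141, -0.012, 1.446]
contact_force: [4.4, 26.7, 8.5]
gripper_width: 0.175
gripper_force: 60.1
```

>>> step_arm --rows '[{"x": -0.004, "y": 0, "z": 0, "wx": 0, "wy": 0, "wz": 0}, {"x": -0.006, "y": 0, "z": 0, "wx": 0, "wy": 0, "wz": 0}, {"x": -0.006, "y": 0, "z": 0, "wx": 0, "wy": 0, "wz": 0}]'

```text
time_s: 7.27
tool_pos: [504.0, -183.6, 123.7]
eef_rot: [-3.141, -0.02, 1.444]
contact_force: [10.4, 45.9, 10.6]
gripper_width: 0.17
gripper_force: 59.8
```

>>> step_arm --rows '[{"x": 0.006, "y": 0, "z": 0, "wx": 0, "wy": 0, "wz": 0}, {"x": 0.012, "y": 0, "z": 0, "wx": 0, "wy": 0, "wz": 0}]'

```text
time_s: 7.43
tool_pos: [504.5, -180.0, 123.9]
eef_rot: [3.14, -0.0, 1.453]
contact_force: [-2.6, -3.1, 4.9]
gripper_width: 0.175
gripper_force: 59.4
```

>>> step_arm --rows '[{"x": 0, "y": 0, "z": 0, "wx": 0, "wy": 0, "wz": 0}, {"x": 0, "y": 0, "z": 0, "wx": 0, "wy": 0, "wz": 0}, {"x": 0, "y": 0, "z": 0, "wx": 0, "wy": 0, "wz": 0}, {"x": 0, "y": 0, "z": -0.03, "wx": 0, "wy": 0, "wz": 0}, {"x": 0, "y": 0, "z": -0.065, "wx": 0, "wy": 0, "wz": 0}]' --fingers 1

```text
time_s: 7.85
tool_pos: [502.3, -181.6, 186.1]
eef_rot: [-3.135, -0.002, 1.45]
contact_force: [0.4, -0.8, 0.0]
gripper_width: 0.87
gripper_force: 0.0
```

>>> step_arm --rows '[{"x": 0.01, "y": -0.01, "z": -0.035, "wx": 0, "wy": 0, "wz": 0}, {"x": 0.03, "y": -0.04, "z": -0.055, "wx": 0, "wy": 0, "wz": 0}, {"x": 0.05, "y": -0.075, "z": -0.06, "wx": 0, "wy": 0, "wz": 0}, {"x": 0.06, "y": -0.11, "z": -0.06, "wx": 0, "wy": 0, "wz": 0}, {"x": 0.07, "y": -0.145, "z": -0.06, "wx": 0, "wy": 0, "wz": 0}]'

```text
time_s: 8.27
tool_pos: [366.9, -94.4, 248.2]
eef_rot: [3.14, 0.0, 1.45]
contact_force: [0.6, -0.1, -0.8]
gripper_width: 1.0
gripper_force: 0.0
```

```bash
python3 - <<'E'
from h import *
for n in('top','scene'):
    im=shot(n,n+'1'); 
    [print(n,b) for b in blobs(im,brown(im),150,500,10) if b[0][1]>-700]
im=pickle.load(open('/tmp/top.pkl','rb'));c=cv2.convertScaleAbs(cv2.cvtColor(im['color'],cv2.COLOR_RGB2BGR),alpha=1.0)
cv2.imwrite('pics/bed.png',cv2.resize(c[195:285,195:315],None,fx=6,fy=6,interpolation=cv2.INTER_CUBIC))
im=pickle.load(open('/tmp/scene.pkl','rb'));c=cv2.convertScaleAbs(cv2.cvtColor(im['color'],cv2.COLOR_RGB2BGR),alpha=1.0)
cv2.imwrite('pics/bed2.png',cv2.resize(c[165:255,235:365],None,fx=6,fy=6,interpolation=cv2.INTER_CUBIC))
E
```

```text
top (array([ 456.2, -288.1]), array([ 456.4, -288.1]), array([38.1, 65.5]), 156.9)
top (array([ 476.6, -397.1]), array([ 476.7, -397.2]), array([38.7, 65.8]), 156.4)
top (array([ 561.7, -287.4]), array([ 561.9, -287.6]), array([37.5, 66.5]), 146.2)
top (array([ 595.4, -376.4]), array([ 595.9, -376.1]), array([38.2, 66.3]), 169.9)
scene (array([ 598.3, -373.5]), array([ 597.6, -373.3]), array([40.1, 68.8]), 170.6)
scene (array([ 564.9, -285.2]), array([ 564.3, -285.1]), array([40.1, 67.4]), 146.7)
scene (array([ 459. , -285.8]), array([ 458.6, -285.7]), array([39.5, 68.1]), 157.7)
scene (array([ 478.6, -393.9]), array([ 478.5, -394. ]), array([40.3, 68.1]), 156.0)
```

View pics/bed.png

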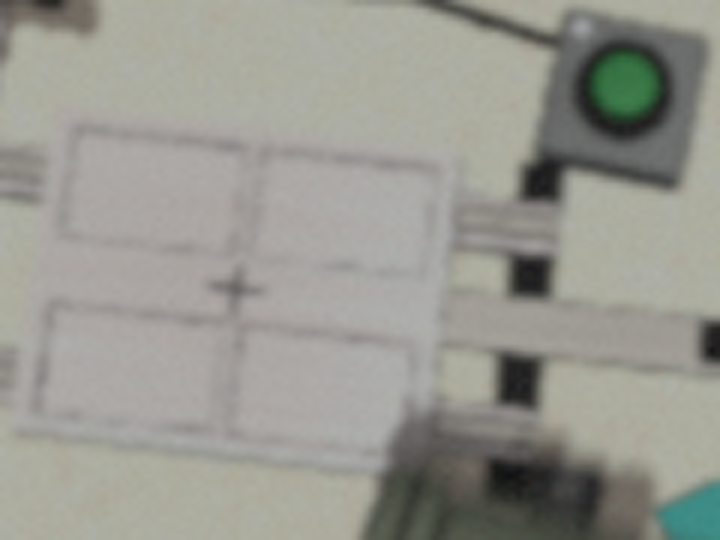

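View pics/bed2.png

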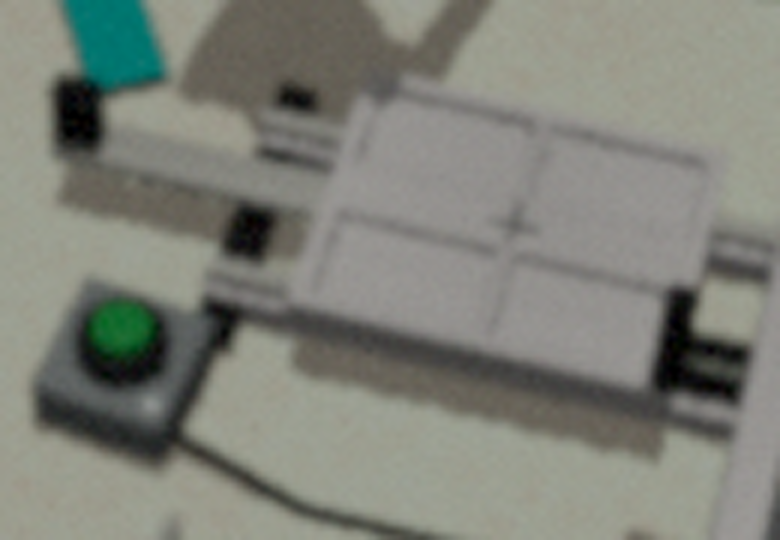

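The cross sits at top (233.9,242.6), scene (320.6,201.8). The four empty pockets lie symmetrically around it, and all blanks are unmoved. Next I compute the pocket centres.

```bash
python3 - <<'E'
from h import *
T=pickle.load(open('/tmp/top.pkl','rb'));S=pickle.load(open('/tmp/scene.pkl','rb'))
ct=onz(T,194.58+236/6,194.58+288/6,50)[:2]; cs=onz(S,234.58+516/6,164.58+223/6,50)[:2]
print('cross',ct,cs,w2m(ct),w2m(cs)); c=(ct+cs)/2
for n,p in(('p3',[(72,130),(250,150),(238,252),(60,237)]),('p2',[(262,152),(440,168),(425,275),(250,260)]),('p1',[(52,302),(232,322),(220,430),(40,412)])):
    W=np.array([onz(T,194.58+u/6,194.58+v/6,50)[:2] for u,v in p]); M=w2m(W)-w2m(ct); print(n,M.mean(0).round(1),M.round(1).tolist())
# board outline, top view corners
W=np.array([onz(T,194.58+u/6,194.58+v/6,50)[:2] for u,v in[(65,115),(455,155),(12,430)]]); print('board',(w2m(W)-w2m(ct)).round(1).tolist())
W=np.array([onz(S,234.58+u/6,164.58+v/6,50)[:2] for u,v in[(285,305),(372,78),(720,152),(655,385)]]); print('boardS',(w2m(W)-w2m(cs)).round(1).tolist())
# refined with gradient: scene pocket corners
for n,p in(('p0',[(398,90),(540,122),(510,245),(350,212)]),('p1',[(552,128),(708,160),(672,290),(530,258)]),('p2',[(343,215),(508,250),(490,330),(312,298)])):
    W=np.array([onz(S,234.58+u/6,164.58+v/6,50)[:2] for u,v in p]); M=w2m(W)-w2m(cs); print(n,M.mean(0).round(1),M.round(1).tolist())
E
```

```text
cross [529.1231701   30.23224018] [526.0330134   33.44093987] [   0.5518737  -128.07814155] [  -2.8964681  -125.25790024]
p3 [36.9 39.8] [[59.6, 78.9], [59.6, 1.7], [15.4, 1.1], [13.1, 77.5]]
p2 [ 36.8 -41.7] [[59.3, -3.6], [60.9, -80.0], [14.5, -79.0], [12.5, -4.4]]
p1 [-37.9  37.9] [[-14.9, 77.1], [-14.6, -0.2], [-60.4, -1.0], [-61.7, 75.7]]
board [[65.8, 82.8], [67.2, -85.7], [-70.6, 86.5]]
boardS [[73.6, -89.0], [-62.7, -85.4], [-67.1, 82.3], [67.9, 79.7]]
p0 [-22.7 -37.2] [[-59.3, -71.7], [-60.0, -2.7], [12.8, 0.2], [15.8, -74.6]]
p1 [-21.5  42.1] [[-58.1, 3.5], [-60.9, 77.8], [16.0, 76.5], [17.2, 10.7]]
p2 [ 40.2 -38.3] [[18.3, -77.3], [15.7, 0.0], [60.4, 2.6], [66.5, -78.4]]
```

```bash
python3 - <<'E'
from h import *
for n,(u0,v0),tb in(('top',(233.9,242.6),(300,245,325,260)),('scene',(320.6,201.8),(238,172,258,195))):
    im=pickle.load(open(f'/tmp/{n}.pkl','rb')); g=cv2.cvtColor(im['color'],cv2.COLOR_RGB2GRAY).astype(float)
    r=5;x,y=int(round(u0)),int(round(v0)); S=g[y-r:y+r+1,x-r:x+r+1]; bg=cv2.medianBlur(g.astype(np.uint8),15)[y-r:y+r+1,x-r:x+r+1]
    w=np.clip(bg-S-8,0,None); yy,xx=np.mgrid[-r:r+1,-r:r+1]; cu,cv_=x+(w*xx).sum()/w.sum(),y+(w*yy).sum()/w.sum()
    c=onz(im,cu,cv_,50)[:2]; print(n,'cross px',cu.round(2),cv_.round(2),c.round(1),w2m(c).round(1))
    print(w.astype(int))
    P=cloud(im); x0,y0,x1,y1=tb; V=im['color'].max(-1)[y0:y1,x0:x1]; Q=P[y0:y1,x0:x1][V<85]; M=w2m(Q); k=np.abs(Q[:,2]-76)<7
    print('tab',k.sum(),M[k].mean(0).round(1),((M[k].min(0)+M[k].max(0))/2).round(1),Q[k].mean(0).round(1))
print(w2m([504.4,-181.]))
E
```

```text
top cross px 233.63 242.94 [528.2  30.9] [  -0.4 -127.5]
[[ 0  0  0  0  0  0  0  0  0  0  0]
 [ 0  0  0  0  0  8  6  0  0  0  0]
 [ 0  0  0  0  0 18 13  0  0  0  0]
 [ 0  0  0  4 14 27 17  0  0  0  0]
 [ 1 16 25 27 37 42 28  9  0  0  0]
 [ 0  5 15 22 37 47 36 23 22 11  0]
 [ 0  0  0  2 21 30 13  3  0  0  0]
 [ 0  0  0  0 17 17  0  0  0  0  0]
 [ 0  0  0  0 14 12  0  0  0  0  0]
 [ 0  0  0  1  7  8  0  0  0  0  0]
 [ 6  5  6  3  4  3  0  0  0  0  0]]
tab 51 [  -1.8 -336.5] [  -1.6 -336.4] [ 502.1 -176.4   75.1]
scene cross px 320.26 202.44 [528.5  32.9] [  -0.4 -125.5]
[[ 0  0  0  0  0  0  0  0  0  0  0]
 [ 0  0  0  0  0  4  0  0  0  0  0]
 [ 0  0  0  0  4 11  6  0  0  0  0]
 [ 0  0  0  0 13 17  2  0  0  0  0]
 [ 0  0  6 10 21 18  4  0  0  0  0]
 [ 0  0  9 18 29 26 13  7  0  0  0]
 [ 0  0  0  8 19 19 12 11  4  0  0]
 [ 0  0  0  6  8  0  0  0  0  0  0]
 [ 0  0  0  0  0  0  0  0  0  0  0]
 [14  6  0  0  0  0  0  0  0  0  0]
 [ 8  6  0  0  0  6  7  4  5  0  0]]
tab 40 [   2.3 -334.1] [   0.6 -334.3] [ 506.5 -174.5   75.2]
[   1.01335401 -340.7517917 ]
```

```bash
python3 - <<'E'
from h import *
im=pickle.load(open('/tmp/scene.pkl','rb')); P=cloud(im).reshape(-1,3)
k=(P[:,0]>310)&(P[:,0]<440)&(P[:,1]>-150)&(P[:,1]<-40)&(P[:,2]>90)&(P[:,2]<270); z=P[k,2]; print(k.sum(),np.percentile(z,[0.3,1,2,5,10]).round(1), np.histogram(z,bins=range(90,271,10))[0])
s=env.state(); cur=[*s['tool_pos'],s['eef_rot'][2]]
C=m2w(0.5,-126.5)
pk={i:C+dx*MX+dy*MY for i,dx,dy in((0,-37,-40),(1,-37,40),(2,37,-40),(3,37,40))}; print(pk)
print('A');t=plan(457.6,-287,150,np.radians(157.2))
print('A->p1');plan(*pk[1],150,1.452,t)
E
```

```text
261 [187.9 189.8 190.6 194.3 201. ] [ 0  0  0  0  0  0  0  0  0  4 18 34 23  7 22 57 42 54]
{0: array([487.78263699,  -3.53225114]), 1: array([497.25495446,  75.90498951]), 2: array([561.26208459, -12.2941448 ]), 3: array([570.73440206,  67.14309585])}
A
  x -0.0604 y 0.0391 z 0.0324 wz -0.4310
  x -0.0712 y 0.0103 z 0.0324 wz -0.4310
  x -0.0690 y -0.0204 z 0.0324 wz -0.4310
A->p1
  x 0.0347 y 0.1166 z -0.0000 wz 0.4306
  x 0.0802 y 0.0915 z -0.0000 wz 0.4306
  x 0.1111 y 0.0497 z -0.0000 wz 0.4306
```

>>> step_arm --rows '[{"x": -0.015, "y": 0.01, "z": 0.008, "wx": 0, "wy": 0, "wz": -0.11}, {"x": -0.03, "y": 0.02, "z": 0.016, "wx": 0, "wy": 0, "wz": -0.22}, {"x": -0.045, "y": 0.03, "z": 0.024, "wx": 0, "wy": 0, "wz": -0.33}, {"x": -0.06, "y": 0.039, "z": 0.032, "wx": 0, "wy": 0, "wz": -0.431}]'

```text
time_s: 8.7
tool_pos: [400.7, -160.5, 215.6]
eef_rot: [3.141, 0.001, 1.886]
contact_force: [0.2, 0.1, 0.3]
gripper_width: 1.0
gripper_force: 0.0
```

>>> step_arm --rows '[{"x": -0.018, "y": 0.003, "z": 0.008, "wx": 0, "wy": 0, "wz": -0.11}, {"x": -0.036, "y": 0.006, "z": 0.016, "wx": 0, "wy": 0, "wz": -0.22}, {"x": -0.054, "y": 0.008, "z": 0.024, "wx": 0, "wy": 0, "wz": -0.33}, {"x": -0.071, "y": 0.01, "z": 0.032, "wx": 0, "wy": 0, "wz": -0.431}]'

```text
time_s: 9.03
tool_pos: [431.8, -225.4, 183.2]
eef_rot: [3.141, 0.0, 2.317]
contact_force: [0.6, 0.4, 0.4]
gripper_width: 0.999
gripper_force: 0.0
```

>>> step_arm --rows '[{"x": -0.018, "y": -0.005, "z": 0.008, "wx": 0, "wy": 0, "wz": -0.11}, {"x": -0.036, "y": -0.01, "z": 0.016, "wx": 0, "wy": 0, "wz": -0.22}, {"x": -0.054, "y": -0.015, "z": 0.024, "wx": 0, "wy": 0, "wz": -0.33}, {"x": -0.069, "y": -0.02, "z": 0.032, "wx": 0, "wy": 0, "wz": -0.431}, {"x": -0.069, "y": -0.02, "z": 0.032, "wx": 0, "wy": 0, "wz": -0.431}]'

```text
time_s: 9.45
tool_pos: [464.0, -290.9, 150.1]
eef_rot: [-3.141, 0.0, 2.744]
contact_force: [0.7, 0.5, 0.1]
gripper_width: 1.002
gripper_force: 0.0
```

```bash
python3 - <<'E'
from h import *
plan(457.6,-287,73,np.radians(157.2))
E
```

```text
x 0.0074 y 0.0011 z 0.0771 wz -0.0000
```

>>> step_arm --rows '[{"x": 0.007, "y": 0.001, "z": 0.025, "wx": 0, "wy": 0, "wz": 0}, {"x": 0.007, "y": 0.001, "z": 0.05, "wx": 0, "wy": 0, "wz": 0}, {"x": 0.007, "y": 0.001, "z": 0.068, "wx": 0, "wy": 0, "wz": 0}, {"x": 0.007, "y": 0.001, "z": 0.076, "wx": 0, "wy": 0, "wz": 0}, {"x": 0.007, "y": 0.001, "z": 0.077, "wx": 0, "wy": 0, "wz": 0}]'

```text
time_s: 9.87
tool_pos: [456.1, -283.8, 73.4]
eef_rot: [3.141, -0.004, 2.742]
contact_force: [0.5, -0.4, 0.4]
gripper_width: 0.997
gripper_force: 0.0
```

>>> step_arm --rows '[{"x": 0, "y": 0, "z": 0, "wx": 0, "wy": 0, "wz": 0}, {"x": 0, "y": 0, "z": 0, "wx": 0, "wy": 0, "wz": 0}, {"x": 0, "y": 0, "z": 0, "wx": 0, "wy": 0, "wz": 0}, {"x": 0, "y": 0, "z": 0, "wx": 0, "wy": 0, "wz": 0}]' --fingers -1 --squeeze 40

```text
time_s: 10.2
tool_pos: [457.6, -284.6, 76.3]
eef_rot: [-3.141, 0.003, 2.744]
contact_force: [0.1, -0.4, 5.2]
gripper_width: 0.471
gripper_force: 40.2
```

>>> step_arm --rows '[{"x": 0, "y": 0, "z": 0, "wx": 0, "wy": 0, "wz": 0}, {"x": 0, "y": 0, "z": 0, "wx": 0, "wy": 0, "wz": 0}]'

```text
time_s: 10.37
tool_pos: [457.6, -284.6, 76.3]
eef_rot: [-3.141, 0.003, 2.744]
contact_force: [-0.1, 1.1, 7.0]
gripper_width: 0.472
gripper_force: 40.4
```

>>> step_arm --rows '[{"x": 0, "y": 0, "z": -0.01, "wx": 0, "wy": 0, "wz": 0}, {"x": 0, "y": 0, "z": -0.035, "wx": 0, "wy": 0, "wz": 0}, {"x": 0, "y": 0, "z": -0.065, "wx": 0, "wy": 0, "wz": 0}, {"x": 0, "y": 0, "z": -0.09, "wx": 0, "wy": 0, "wz": 0}, {"x": 0, "y": 0, "z": -0.09, "wx": 0, "wy": 0, "wz": 0}]'

```text
time_s: 10.78
tool_pos: [459.2, -285.6, 170.6]
eef_rot: [-3.14, 0.011, 2.744]
contact_force: [0.1, -0.5, 0.3]
gripper_width: 0.479
gripper_force: 28.1
```

>>> step_arm --rows '[{"x": 0, "y": 0, "z": 0, "wx": 0, "wy": 0, "wz": 0}]'

```text
time_s: 10.87
tool_pos: [457.5, -284.5, 167.0]
eef_rot: [-3.141, 0.004, 2.744]
contact_force: [-0.5, -0.4, -1.2]
gripper_width: 0.475
gripper_force: 28.1
```

```bash
cat >> h.py <<'E'
C=m2w(0.5,-126.5)
pk={i:C+dx*MX+dy*MY for i,dx,dy in((0,-37,-40),(1,-37,40),(2,37,-40),(3,37,40))}
E
python3 - <<'E'
from h import *
plan(*(pk[1]+.9*MY),166,1.452)
E
```

```text
x 0.0344 y 0.1162 z 0.0003 wz 0.4306
  x 0.0798 y 0.0912 z 0.0003 wz 0.4306
  x 0.1106 y 0.0496 z 0.0003 wz 0.4306
```

>>> step_arm --rows '[{"x": 0, "y": 0, "z": 0, "wx": 0, "wy": 0, "wz": 0}, {"x": 0, "y": 0, "z": 0, "wx": 0, "wy": 0, "wz": 0}, {"x": 0, "y": 0, "z": 0, "wx": 0, "wy": 0, "wz": 0}]' --squeeze 60

```text
time_s: 11.12
tool_pos: [456.3, -283.8, 163.6]
eef_rot: [3.141, -0.003, 2.744]
contact_force: [-0.2, 0.2, -0.6]
gripper_width: 0.465
gripper_force: 60.5
```

>>> step_arm --rows '[{"x": 0.009, "y": 0.029, "z": 0, "wx": 0, "wy": 0, "wz": 0.11}, {"x": 0.017, "y": 0.058, "z": 0, "wx": 0, "wy": 0, "wz": 0.22}, {"x": 0.026, "y": 0.087, "z": 0, "wx": 0, "wy": 0, "wz": 0.33}, {"x": 0.034, "y": 0.116, "z": 0, "wx": 0, "wy": 0, "wz": 0.431}]'

```text
time_s: 11.45
tool_pos: [469.9, -162.8, 163.8]
eef_rot: [-3.141, -0.002, 2.307]
contact_force: [-0.5, 0.5, 0.7]
gripper_width: 0.46
gripper_force: 60.6
```

>>> step_arm --rows '[{"x": 0.02, "y": 0.023, "z": 0, "wx": 0, "wy": 0, "wz": 0.11}, {"x": 0.04, "y": 0.046, "z": 0, "wx": 0, "wy": 0, "wz": 0.22}, {"x": 0.06, "y": 0.069, "z": 0, "wx": 0, "wy": 0, "wz": 0.33}, {"x": 0.08, "y": 0.091, "z": 0, "wx": 0, "wy": 0, "wz": 0.431}]'

```text
time_s: 11.78
tool_pos: [483.2, -42.1, 164.0]
eef_rot: [-3.14, -0.001, 1.876]
contact_force: [0.5, 0.4, -0.3]
gripper_width: 0.464
gripper_force: 60.6
```

>>> step_arm --rows '[{"x": 0.028, "y": 0.012, "z": 0, "wx": 0, "wy": 0, "wz": 0.11}, {"x": 0.056, "y": 0.025, "z": 0, "wx": 0, "wy": 0, "wz": 0.22}, {"x": 0.083, "y": 0.037, "z": 0, "wx": 0, "wy": 0, "wz": 0.33}, {"x": 0.11, "y": 0.05, "z": 0, "wx": 0, "wy": 0, "wz": 0.431}, {"x": 0.11, "y": 0.05, "z": 0, "wx": 0, "wy": 0, "wz": 0.431}]'

```text
time_s: 12.2
tool_pos: [497.9, 80.4, 164.1]
eef_rot: [-3.141, -0.002, 1.451]
contact_force: [1.1, 0.9, -0.3]
gripper_width: 0.465
gripper_force: 60.6
```

>>> step_arm --rows '[{"x": 0, "y": 0, "z": 0, "wx": 0, "wy": 0, "wz": 0}, {"x": 0, "y": 0, "z": 0, "wx": 0, "wy": 0, "wz": 0}, {"x": 0, "y": 0, "z": 0, "wx": 0, "wy": 0, "wz": 0}]'

```text
time_s: 12.45
tool_pos: [497.1, 75.5, 164.4]
eef_rot: [-3.14, 0.001, 1.451]
contact_force: [1.2, -0.4, -0.8]
gripper_width: 0.465
gripper_force: 60.6
```

```bash
python3 - <<'E'
from h import *
plan(*(pk[1]+.9*MY),122,1.452)
im=shot('scene'); c=cv2.cvtColor(im['color'],cv2.COLOR_RGB2BGR)
cv2.imwrite('pics/held.png',cv2.resize(c[130:240,280:400],None,fx=5,fy=5,interpolation=cv2.INTER_CUBIC))
[print(b) for b in blobs(im,brown(im),60,500,100) if b[0][1]>-700]
E
```

```text
x 0.0013 y 0.0001 z 0.0424 wz -0.0014
(array([ 655. , -340.3]), array([ 654.1, -340.1]), array([36.8, 63. ]), 171.1)
(array([ 623.8, -258.9]), array([ 623.6, -258.7]), array([36.9, 61.7]), 146.7)
(array([500.8,  97.2]), array([501. ,  96.7]), array([21.3, 44.9]), 168.4)
(array([495.5,  49.2]), array([494.5,  48.9]), array([44.3, 19.5]), 1.3)
(array([ 545. , -358.9]), array([ 544.8, -359. ]), array([37. , 62.6]), 156.0)
```

View pics/held.png

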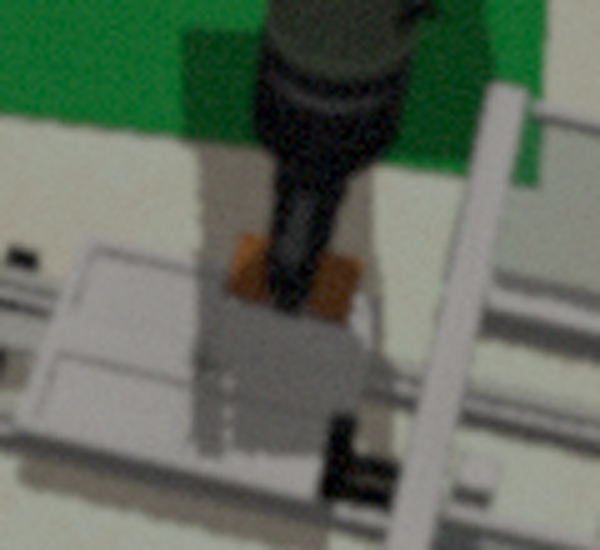

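The held blank is level above pocket1 (crop ~(295,275)). I'll compare its centre with the pocket in the same view.

```bash
cat >> h.py <<'E'
def held(im,z,box=(280,130,400,240)):
    m=brown(im)*0; x0,y0,x1,y1=box; m[y0:y1,x0:x1]=brown(im)[y0:y1,x0:x1]
    ct=[c for c in cv2.findContours(m,cv2.RETR_EXTERNAL,cv2.CHAIN_APPROX_NONE)[0] if cv2.contourArea(c)>25]
    W=np.array([onz(im,*q[0],z)[:2] for c in ct for q in c],np.float32)
    cc,wh,a=cv2.minAreaRect(W); return w2m(cc).round(1),np.round(wh,1),round(a,1)
E
python3 - <<'E'
from h import *
im=pickle.load(open('/tmp/scene.pkl','rb'))
for z in(95,99,103): print(z,held(im,z))
print('tcp',w2m(env.state()['tool_pos']),'pocket',w2m(pk[1]))
E
```

```text
95 (array([-39.6, -88.5]), array([69.2, 44.8]), 81.7)
99 (array([-36.5, -88.3]), array([68.9, 44.7]), 81.7)
103 (array([-33.4, -88. ]), array([68.7, 44.5]), 81.7)
tcp [-36.49448544 -87.0014975 ] pocket [-36.5 -86.5]
```

>>> step_arm --rows '[{"x": 0.001, "y": 0, "z": 0.012, "wx": 0, "wy": 0, "wz": 0}, {"x": 0.002, "y": 0, "z": 0.024, "wx": 0, "wy": 0, "wz": 0}, {"x": 0.002, "y": 0, "z": 0.033, "wx": 0, "wy": 0, "wz": 0}, {"x": 0.002, "y": 0, "z": 0.036, "wx": 0, "wy": 0, "wz": 0}, {"x": 0.002, "y": 0, "z": 0.036, "wx": 0, "wy": 0, "wz": 0}]'

```text
time_s: 12.92
tool_pos: [497.2, 77.7, 128.1]
eef_rot: [-3.14, 0.0, 1.45]
contact_force: [0.5, 0.6, -0.9]
gripper_width: 0.46
gripper_force: 60.6
```

>>> step_arm --rows '[{"x": 0, "y": 0, "z": 0.002, "wx": 0, "wy": 0, "wz": 0}, {"x": 0, "y": 0, "z": 0.004, "wx": 0, "wy": 0, "wz": 0}, {"x": 0, "y": 0, "z": 0.004, "wx": 0, "wy": 0, "wz": 0}]'

```text
time_s: 13.17
tool_pos: [497.8, 78.3, 125.0]
eef_rot: [3.141, -0.0, 1.451]
contact_force: [0.2, 0.0, -0.1]
gripper_width: 0.463
gripper_force: 60.6
```

>>> step_arm --rows '[{"x": 0, "y": 0, "z": 0.001, "wx": 0, "wy": 0, "wz": 0}, {"x": 0, "y": 0, "z": 0.002, "wx": 0, "wy": 0, "wz": 0}, {"x": 0, "y": 0, "z": 0.002, "wx": 0, "wy": 0, "wz": 0}]'

```text
time_s: 13.42
tool_pos: [497.7, 78.5, 122.9]
eef_rot: [3.142, -0.0, 1.451]
contact_force: [-0.2, -0.3, -0.7]
gripper_width: 0.466
gripper_force: 60.6
```

>>> step_arm --rows '[{"x": 0, "y": 0, "z": 0.001, "wx": 0, "wy": 0, "wz": 0}, {"x": 0, "y": 0, "z": 0.001, "wx": 0, "wy": 0, "wz": 0}]'

```text
time_s: 13.58
tool_pos: [497.6, 78.4, 121.8]
eef_rot: [-3.141, -0.0, 1.451]
contact_force: [0.1, -0.2, 0.0]
gripper_width: 0.46
gripper_force: 60.6
```

>>> step_arm --rows '[{"x": 0, "y": 0, "z": 0, "wx": 0, "wy": 0, "wz": 0}, {"x": 0, "y": 0, "z": 0, "wx": 0, "wy": 0, "wz": 0}, {"x": 0, "y": 0, "z": 0, "wx": 0, "wy": 0, "wz": 0}, {"x": 0, "y": 0, "z": -0.02, "wx": 0, "wy": 0, "wz": 0}, {"x": 0, "y": 0, "z": -0.045, "wx": 0, "wy": 0, "wz": 0}]' --fingers 0.41

```text
time_s: 14.0
tool_pos: [496.5, 78.2, 165.8]
eef_rot: [-3.137, 0.001, 1.451]
contact_force: [-0.0, 0.3, 1.2]
gripper_width: 0.705
gripper_force: 0.0
```

```bash
python3 - <<'E'
from h import *
print('D');t=plan(596.8,-374.9,166,np.radians(170.3))
print('B');t=plan(477.6,-395.5,150,np.radians(156.3))
print('C');t=plan(563.3,-286.3,150,np.radians(146.4))
E
```

```text
D
  x -0.1460 y 0.0513 z -0.0001 wz -0.5072
  x -0.1525 y -0.0261 z -0.0001 wz -0.5072
  x -0.1206 y -0.0969 z -0.0001 wz -0.5072
B
  x -0.1575 y 0.0127 z 0.0053 wz -0.4257
  x -0.1487 y -0.0535 z 0.0053 wz -0.4257
  x -0.1133 y -0.1102 z 0.0053 wz -0.4257
C
  x -0.1770 y 0.0550 z 0.0079 wz -0.5522
  x -0.1795 y -0.0460 z 0.0079 wz -0.5522
```

>>> step_arm --rows '[{"x": -0.035, "y": 0.011, "z": 0.002, "wx": 0, "wy": 0, "wz": -0.115}, {"x": -0.071, "y": 0.022, "z": 0.003, "wx": 0, "wy": 0, "wz": -0.23}, {"x": -0.106, "y": 0.033, "z": 0.005, "wx": 0, "wy": 0, "wz": -0.345}, {"x": -0.142, "y": 0.044, "z": 0.006, "wx": 0, "wy": 0, "wz": -0.46}, {"x": -0.177, "y": 0.055, "z": 0.008, "wx": 0, "wy": 0, "wz": -0.552}]'

```text
time_s: 14.42
tool_pos: [531.2, -105.4, 159.2]
eef_rot: [3.141, 0.0, 2.009]
contact_force: [1.9, 0.2, 1.2]
gripper_width: 0.703
gripper_force: 0.0
```

>>> step_arm --rows '[{"x": -0.036, "y": -0.009, "z": 0.002, "wx": 0, "wy": 0, "wz": -0.115}, {"x": -0.072, "y": -0.018, "z": 0.003, "wx": 0, "wy": 0, "wz": -0.23}, {"x": -0.108, "y": -0.028, "z": 0.005, "wx": 0, "wy": 0, "wz": -0.345}, {"x": -0.144, "y": -0.037, "z": 0.006, "wx": 0, "wy": 0, "wz": -0.46}, {"x": -0.179, "y": -0.046, "z": 0.008, "wx": 0, "wy": 0, "wz": -0.552}]' --fingers 1

```text
time_s: 14.83
tool_pos: [564.4, -287.8, 150.9]
eef_rot: [3.141, 0.0, 2.56]
contact_force: [0.5, -0.1, -0.8]
gripper_width: 1.001
gripper_force: 0.0
```

>>> step_arm --rows '[{"x": 0, "y": 0, "z": 0, "wx": 0, "wy": 0, "wz": 0}, {"x": 0, "y": 0, "z": 0, "wx": 0, "wy": 0, "wz": 0}, {"x": 0, "y": 0, "z": 0, "wx": 0, "wy": 0, "wz": 0}]'

```text
time_s: 15.08
tool_pos: [563.8, -285.3, 150.5]
eef_rot: [3.141, -0.002, 2.553]
contact_force: [-0.1, -0.3, -0.5]
gripper_width: 0.999
gripper_force: 0.0
```

```bash
cat >> h.py <<'E'
def seat(im,off):
    "centres of blanks on the board (top z 55) and on bench, machine/world coords"
    for b in blobs(im,brown(im),100,600,55):
        if b[0][1]>-120: print('  board',(w2m(b[1])-w2m(C)-off).round(1),b[2],b[3])
    for b in blobs(im,brown(im),60,600,10):
        if -700<b[0][1]<-200: print('  bench',b)
E
python3 - <<'E'
from h import *
for n,o in(('scene',(-.4+0.1,1.)),('top',(-.4,-1))):
    print(n); seat(shot(n),o)
plan(563.3,-286.3,75.5,np.radians(146.4))
E
```

```text
scene
  board [-36.8  40.3] [67.2 40.7] 83.5
  bench (array([ 598.2, -373.4]), array([ 597.6, -373.3]), array([39.7, 69. ]), 171.1)
  bench (array([ 565.9, -284.7]), array([ 563.9, -284.8]), array([41.3, 67.3]), 148.4)
  bench (array([ 479. , -394.4]), array([ 478.3, -393.9]), array([40.2, 68.4]), 156.0)
top
  board [-37.3  40.3] [66.2 39. ] 83.2
  x -0.0004 y -0.0020 z 0.0753 wz 0.0003
```

>>> step_arm --rows '[{"x": 0, "y": -0.002, "z": 0.025, "wx": 0, "wy": 0, "wz": 0}, {"x": 0, "y": -0.002, "z": 0.05, "wx": 0, "wy": 0, "wz": 0}, {"x": 0, "y": -0.002, "z": 0.068, "wx": 0, "wy": 0, "wz": 0}, {"x": 0, "y": -0.002, "z": 0.075, "wx": 0, "wy": 0, "wz": 0}, {"x": 0, "y": -0.002, "z": 0.075, "wx": 0, "wy": 0, "wz": 0}]'

```text
time_s: 15.6
tool_pos: [562.4, -285.7, 74.3]
eef_rot: [-3.141, -0.004, 2.556]
contact_force: [-0.0, -0.0, 0.8]
gripper_width: 0.996
gripper_force: 0.0
```

>>> step_arm --rows '[{"x": 0, "y": 0, "z": 0, "wx": 0, "wy": 0, "wz": 0}, {"x": 0, "y": 0, "z": 0, "wx": 0, "wy": 0, "wz": 0}, {"x": 0, "y": 0, "z": 0, "wx": 0, "wy": 0, "wz": 0}, {"x": 0, "y": 0, "z": 0, "wx": 0, "wy": 0, "wz": 0}, {"x": 0, "y": 0, "z": 0, "wx": 0, "wy": 0, "wz": 0}]' --fingers -1 --squeeze 60

```text
time_s: 16.02
tool_pos: [564.0, -287.8, 77.7]
eef_rot: [3.141, 0.003, 2.555]
contact_force: [-1.4, 0.1, 5.6]
gripper_width: 0.463
gripper_force: 59.6
```

>>> step_arm --rows '[{"x": 0, "y": 0, "z": -0.01, "wx": 0, "wy": 0, "wz": 0}, {"x": 0, "y": 0, "z": -0.035, "wx": 0, "wy": 0, "wz": 0}, {"x": 0, "y": 0, "z": -0.065, "wx": 0, "wy": 0, "wz": 0}, {"x": 0, "y": 0, "z": -0.09, "wx": 0, "wy": 0, "wz": 0}, {"x": 0, "y": 0, "z": -0.09, "wx": 0, "wy": 0, "wz": 0}]'

```text
time_s: 16.43
tool_pos: [565.6, -288.7, 172.5]
eef_rot: [3.14, 0.012, 2.555]
contact_force: [1.3, 0.3, -0.4]
gripper_width: 0.458
gripper_force: 60.4
```

>>> step_arm --rows '[{"x": 0, "y": 0, "z": 0, "wx": 0, "wy": 0, "wz": 0}, {"x": 0, "y": 0, "z": 0, "wx": 0, "wy": 0, "wz": 0}]'

```text
time_s: 16.6
tool_pos: [562.7, -287.2, 165.9]
eef_rot: [3.142, -0.001, 2.555]
contact_force: [0.1, -0.3, -1.0]
gripper_width: 0.458
gripper_force: 60.4
```

```bash
python3 - <<'E'
from h import *
plan(*(pk[3]+1*MY),166,1.452)
E
```

```text
x 0.0950 y 0.1502 z -0.0001 wz 0.5513
  x 0.1596 y 0.0782 z -0.0001 wz 0.5513
```

>>> step_arm --rows '[{"x": 0.019, "y": 0.03, "z": 0, "wx": 0, "wy": 0, "wz": 0.11}, {"x": 0.038, "y": 0.06, "z": 0, "wx": 0, "wy": 0, "wz": 0.22}, {"x": 0.057, "y": 0.09, "z": 0, "wx": 0, "wy": 0, "wz": 0.33}, {"x": 0.076, "y": 0.12, "z": 0, "wx": 0, "wy": 0, "wz": 0.44}, {"x": 0.095, "y": 0.15, "z": 0, "wx": 0, "wy": 0, "wz": 0.551}]'

```text
time_s: 17.02
tool_pos: [566.0, -108.3, 164.3]
eef_rot: [-3.139, -0.002, 1.998]
contact_force: [0.2, -1.0, -0.9]
gripper_width: 0.457
gripper_force: 60.5
```

>>> step_arm --rows '[{"x": 0.032, "y": 0.016, "z": 0, "wx": 0, "wy": 0, "wz": 0.11}, {"x": 0.064, "y": 0.032, "z": 0, "wx": 0, "wy": 0, "wz": 0.22}, {"x": 0.096, "y": 0.047, "z": 0, "wx": 0, "wy": 0, "wz": 0.33}, {"x": 0.128, "y": 0.063, "z": 0, "wx": 0, "wy": 0, "wz": 0.44}, {"x": 0.16, "y": 0.078, "z": 0, "wx": 0, "wy": 0, "wz": 0.551}]'

```text
time_s: 17.43
tool_pos: [569.8, 69.7, 164.4]
eef_rot: [-3.139, 0.001, 1.447]
contact_force: [1.1, 0.3, -0.5]
gripper_width: 0.461
gripper_force: 60.5
```

>>> step_arm --rows '[{"x": 0, "y": 0, "z": 0, "wx": 0, "wy": 0, "wz": 0}, {"x": 0, "y": 0, "z": 0, "wx": 0, "wy": 0, "wz": 0}, {"x": 0, "y": 0, "z": 0, "wx": 0, "wy": 0, "wz": 0}, {"x": 0, "y": 0, "z": 0, "wx": 0, "wy": 0, "wz": 0}]'

```text
time_s: 17.77
tool_pos: [570.4, 67.0, 165.1]
eef_rot: [-3.14, 0.001, 1.452]
contact_force: [0.0, 0.2, 0.4]
gripper_width: 0.455
gripper_force: 60.4
```

```bash
python3 - <<'E'
from h import *
plan(*(pk[3]-.4*MY),129,1.452); print(env.state()['tool_pos'])
im=shot('scene')
for z in(97,101): h=held(im,z,(290,140,410,250)); print(z,h,'rel pocket',h[0]-w2m(pk[3])-[-.3,1])
E
```

```text
x -0.0003 y 0.0003 z 0.0361 wz 0.0004
[570.43866598  67.03251429 165.14343886]
97 (array([ 16.3, -85.9]), array([70.6, 84.5]), 82.5) rel pocket [-20.9  -0.4]
101 (array([ 19.2, -85.6]), array([70.4, 84.1]), 82.5) rel pocket [-18.   -0.1]
```

>>> step_arm --rows '[{"x": 0, "y": 0, "z": 0.012, "wx": 0, "wy": 0, "wz": 0}, {"x": 0, "y": 0, "z": 0.024, "wx": 0, "wy": 0, "wz": 0}, {"x": 0, "y": 0, "z": 0.033, "wx": 0, "wy": 0, "wz": 0}, {"x": 0, "y": 0, "z": 0.035, "wx": 0, "wy": 0, "wz": 0}, {"x": 0, "y": 0, "z": 0.035, "wx": 0, "wy": 0, "wz": 0}]'

```text
time_s: 18.23
tool_pos: [570.4, 67.3, 130.1]
eef_rot: [-3.14, 0.0, 1.452]
contact_force: [-0.2, -0.4, -0.2]
gripper_width: 0.457
gripper_force: 60.5
```

>>> step_arm --rows '[{"x": 0, "y": 0, "z": 0.002, "wx": 0, "wy": 0, "wz": 0}, {"x": 0, "y": 0, "z": 0.004, "wx": 0, "wy": 0, "wz": 0}, {"x": 0, "y": 0, "z": 0.005, "wx": 0, "wy": 0, "wz": 0}, {"x": 0, "y": 0, "z": 0.005, "wx": 0, "wy": 0, "wz": 0}]'

```text
time_s: 18.57
tool_pos: [570.8, 68.1, 126.0]
eef_rot: [3.141, -0.0, 1.453]
contact_force: [0.7, 0.8, -0.5]
gripper_width: 0.459
gripper_force: 60.5
```

>>> step_arm --rows '[{"x": 0, "y": 0, "z": 0.001, "wx": 0, "wy": 0, "wz": 0}, {"x": 0, "y": 0, "z": 0.002, "wx": 0, "wy": 0, "wz": 0}, {"x": 0, "y": 0, "z": 0.002, "wx": 0, "wy": 0, "wz": 0}]'

```text
time_s: 18.82
tool_pos: [570.7, 68.1, 123.8]
eef_rot: [-3.141, -0.0, 1.453]
contact_force: [0.2, -0.1, 0.1]
gripper_width: 0.462
gripper_force: 60.5
```

Dropping in cleanly. Release and head to D.

>>> step_arm --rows '[{"x": 0, "y": 0, "z": 0.001, "wx": 0, "wy": 0, "wz": 0}, {"x": 0, "y": 0, "z": 0.001, "wx": 0, "wy": 0, "wz": 0}]'

```text
time_s: 18.98
tool_pos: [570.8, 68.1, 122.8]
eef_rot: [3.142, -0.0, 1.453]
contact_force: [0.2, 0.8, -0.4]
gripper_width: 0.456
gripper_force: 60.5
```

>>> step_arm --rows '[{"x": 0, "y": 0, "z": 0, "wx": 0, "wy": 0, "wz": 0}, {"x": 0, "y": 0, "z": 0, "wx": 0, "wy": 0, "wz": 0}, {"x": 0, "y": 0, "z": 0, "wx": 0, "wy": 0, "wz": 0}, {"x": 0, "y": 0, "z": -0.02, "wx": 0, "wy": 0, "wz": 0}, {"x": 0, "y": 0, "z": -0.045, "wx": 0, "wy": 0, "wz": 0}]' --fingers 0.41

```text
time_s: 19.4
tool_pos: [569.5, 68.0, 166.5]
eef_rot: [-3.136, 0.001, 1.453]
contact_force: [0.3, 0.3, -0.6]
gripper_width: 0.704
gripper_force: 0.0
```

```bash
python3 - <<'E'
from h import *
for n,o in(('scene',(-.4+0.1,1.)),):
    print(n); seat(shot(n),o)
print('D');t=plan(596.8,-374.9,156,np.radians(170.3))
E
```

```text
scene
  board [37.8 41.3] [68.5 42.6] 81.5
  bench (array([ 598.4, -373.5]), array([ 598.1, -373.6]), array([39.9, 67.5]), 169.7)
  bench (array([ 478.9, -394.1]), array([ 478.7, -394.1]), array([40.2, 67.5]), 156.0)
D
  x -0.1458 y 0.0254 z 0.0056 wz -0.5065
  x -0.1398 y -0.0485 z 0.0056 wz -0.5065
  x -0.0987 y -0.1102 z 0.0056 wz -0.5065
```

>>> step_arm --rows '[{"x": -0.029, "y": 0.005, "z": 0.001, "wx": 0, "wy": 0, "wz": -0.1}, {"x": -0.058, "y": 0.01, "z": 0.002, "wx": 0, "wy": 0, "wz": -0.2}, {"x": -0.087, "y": 0.015, "z": 0.003, "wx": 0, "wy": 0, "wz": -0.3}, {"x": -0.117, "y": 0.02, "z": 0.004, "wx": 0, "wy": 0, "wz": -0.4}, {"x": -0.146, "y": 0.025, "z": 0.006, "wx": 0, "wy": 0, "wz": -0.507}]'

```text
time_s: 19.87
tool_pos: [578.5, -81.2, 162.2]
eef_rot: [3.141, 0.001, 1.965]
contact_force: [0.6, -0.5, 0.5]
gripper_width: 0.706
gripper_force: 0.0
```

>>> step_arm --rows '[{"x": -0.028, "y": -0.01, "z": 0.001, "wx": 0, "wy": 0, "wz": -0.1}, {"x": -0.056, "y": -0.019, "z": 0.002, "wx": 0, "wy": 0, "wz": -0.2}, {"x": -0.084, "y": -0.029, "z": 0.003, "wx": 0, "wy": 0, "wz": -0.3}, {"x": -0.112, "y": -0.039, "z": 0.004, "wx": 0, "wy": 0, "wz": -0.4}, {"x": -0.14, "y": -0.048, "z": 0.006, "wx": 0, "wy": 0, "wz": -0.507}]' --fingers 1

```text
time_s: 20.28
tool_pos: [587.0, -229.2, 156.1]
eef_rot: [3.141, 0.001, 2.472]
contact_force: [-0.5, 0.3, 0.3]
gripper_width: 0.999
gripper_force: 0.0
```

>>> step_arm --rows '[{"x": -0.02, "y": -0.022, "z": 0.001, "wx": 0, "wy": 0, "wz": -0.1}, {"x": -0.04, "y": -0.044, "z": 0.002, "wx": 0, "wy": 0, "wz": -0.2}, {"x": -0.06, "y": -0.066, "z": 0.003, "wx": 0, "wy": 0, "wz": -0.3}, {"x": -0.08, "y": -0.088, "z": 0.004, "wx": 0, "wy": 0, "wz": -0.4}, {"x": -0.099, "y": -0.11, "z": 0.006, "wx": 0, "wy": 0, "wz": -0.507}]'

```text
time_s: 20.7
tool_pos: [595.8, -377.1, 150.0]
eef_rot: [-3.141, 0.001, 2.979]
contact_force: [0.9, 0.2, 0.0]
gripper_width: 1.002
gripper_force: 0.0
```

>>> step_arm --rows '[{"x": 0, "y": 0, "z": 0, "wx": 0, "wy": 0, "wz": 0}, {"x": 0, "y": 0, "z": 0, "wx": 0, "wy": 0, "wz": 0}, {"x": 0, "y": 0, "z": 0, "wx": 0, "wy": 0, "wz": 0}, {"x": 0, "y": 0, "z": 0, "wx": 0, "wy": 0, "wz": 0}]'

```text
time_s: 21.03
tool_pos: [595.7, -374.1, 149.9]
eef_rot: [3.141, -0.001, 2.974]
contact_force: [0.4, -0.7, -0.1]
gripper_width: 1.0
gripper_force: 0.0
```

```bash
python3 - <<'E'
from h import *
for n,o in(('scene',(-.4+0.1,1.)),('top',(-.4,-1))):
    print(n); seat(shot(n),o)
plan(596.8,-374.9,75.5,np.radians(170.3))
E
```

```text
scene
  board [37.  42.6] [69.2 41.3] 84.7
  board [-36.7  40.4] [67.3 40.8] 84.7
  bench (array([ 599. , -372.4]), array([ 596.9, -372.8]), array([40.3, 70.1]), 169.7)
top
  board [-37.6  40.3] [65.6 38.8] 83.4
  board [35.7 40.4] [65.7 38.4] 83.3
  x -0.0010 y -0.0007 z 0.0746 wz 0.0025
```

>>> step_arm --rows '[{"x": -0.001, "y": -0.001, "z": 0.025, "wx": 0, "wy": 0, "wz": 0}, {"x": -0.001, "y": -0.001, "z": 0.05, "wx": 0, "wy": 0, "wz": 0}, {"x": -0.001, "y": -0.001, "z": 0.068, "wx": 0, "wy": 0, "wz": 0}, {"x": -0.001, "y": -0.001, "z": 0.075, "wx": 0, "wy": 0, "wz": 0}, {"x": -0.001, "y": -0.001, "z": 0.075, "wx": 0, "wy": 0, "wz": 0}]'

```text
time_s: 21.55
tool_pos: [595.9, -375.1, 73.0]
eef_rot: [3.14, -0.004, 2.975]
contact_force: [-0.3, -0.0, 0.3]
gripper_width: 1.001
gripper_force: 0.0
```

>>> step_arm --rows '[{"x": 0, "y": 0, "z": 0, "wx": 0, "wy": 0, "wz": 0}, {"x": 0, "y": 0, "z": 0, "wx": 0, "wy": 0, "wz": 0}, {"x": 0, "y": 0, "z": 0, "wx": 0, "wy": 0, "wz": 0}, {"x": 0, "y": 0, "z": 0, "wx": 0, "wy": 0, "wz": 0}, {"x": 0, "y": 0, "z": 0, "wx": 0, "wy": 0, "wz": 0}]' --fingers -1 --squeeze 60

```text
time_s: 21.97
tool_pos: [597.4, -377.0, 76.9]
eef_rot: [-3.14, 0.003, 2.974]
contact_force: [0.4, 0.2, 5.3]
gripper_width: 0.464
gripper_force: 60.8
```

>>> step_arm --rows '[{"x": 0, "y": 0, "z": -0.01, "wx": 0, "wy": 0, "wz": 0}, {"x": 0, "y": 0, "z": -0.035, "wx": 0, "wy": 0, "wz": 0}, {"x": 0, "y": 0, "z": -0.065, "wx": 0, "wy": 0, "wz": 0}, {"x": 0, "y": 0, "z": -0.09, "wx": 0, "wy": 0, "wz": 0}, {"x": 0, "y": 0, "z": -0.09, "wx": 0, "wy": 0, "wz": 0}]'

```text
time_s: 22.38
tool_pos: [598.7, -378.0, 172.0]
eef_rot: [-3.137, 0.011, 2.974]
contact_force: [0.5, -0.1, 0.7]
gripper_width: 0.463
gripper_force: 60.5
```

>>> step_arm --rows '[{"x": 0, "y": 0, "z": 0, "wx": 0, "wy": 0, "wz": 0}, {"x": 0, "y": 0, "z": 0, "wx": 0, "wy": 0, "wz": 0}]'

```text
time_s: 22.55
tool_pos: [596.0, -376.2, 164.6]
eef_rot: [3.141, -0.001, 2.974]
contact_force: [-0.0, 0.5, -1.0]
gripper_width: 0.464
gripper_force: 60.5
```

```bash
python3 - <<'E'
from h import *
plan(*(pk[2]+.5*MY),166,1.452)
E
```

```text
x 0.0317 y 0.1178 z -0.0005 wz 0.5072
  x 0.0849 y 0.0876 z -0.0005 wz 0.5072
  x 0.1168 y 0.0353 z -0.0005 wz 0.5072
```

>>> step_arm --rows '[{"x": 0.006, "y": 0.024, "z": 0, "wx": 0, "wy": 0, "wz": 0.1}, {"x": 0.013, "y": 0.047, "z": 0, "wx": 0, "wy": 0, "wz": 0.2}, {"x": 0.019, "y": 0.071, "z": 0, "wx": 0, "wy": 0, "wz": 0.3}, {"x": 0.025, "y": 0.094, "z": 0, "wx": 0, "wy": 0, "wz": 0.4}, {"x": 0.032, "y": 0.118, "z": 0, "wx": 0, "wy": 0, "wz": 0.507}]'

```text
time_s: 22.97
tool_pos: [583.6, -253.5, 163.0]
eef_rot: [-3.141, -0.004, 2.461]
contact_force: [-0.3, 0.6, 0.6]
gripper_width: 0.459
gripper_force: 60.5
```

>>> step_arm --rows '[{"x": 0.017, "y": 0.018, "z": 0, "wx": 0, "wy": 0, "wz": 0.1}, {"x": 0.034, "y": 0.035, "z": 0, "wx": 0, "wy": 0, "wz": 0.2}, {"x": 0.051, "y": 0.053, "z": 0, "wx": 0, "wy": 0, "wz": 0.3}, {"x": 0.068, "y": 0.07, "z": 0, "wx": 0, "wy": 0, "wz": 0.4}, {"x": 0.085, "y": 0.088, "z": 0, "wx": 0, "wy": 0, "wz": 0.507}]'

```text
time_s: 23.38
tool_pos: [572.0, -131.7, 163.2]
eef_rot: [-3.139, -0.002, 1.954]
contact_force: [0.9, -0.8, -0.1]
gripper_width: 0.46
gripper_force: 60.5
```

>>> step_arm --rows '[{"x": 0.023, "y": 0.007, "z": 0, "wx": 0, "wy": 0, "wz": 0.1}, {"x": 0.046, "y": 0.014, "z": 0, "wx": 0, "wy": 0, "wz": 0.2}, {"x": 0.07, "y": 0.021, "z": 0, "wx": 0, "wy": 0, "wz": 0.3}, {"x": 0.093, "y": 0.028, "z": 0, "wx": 0, "wy": 0, "wz": 0.4}, {"x": 0.117, "y": 0.035, "z": 0, "wx": 0, "wy": 0, "wz": 0.507}]'

```text
time_s: 23.8
tool_pos: [560.1, -10.4, 163.3]
eef_rot: [-3.138, 0.0, 1.448]
contact_force: [-0.4, 0.1, -0.7]
gripper_width: 0.462
gripper_force: 60.5
```

>>> step_arm --rows '[{"x": 0, "y": 0, "z": 0, "wx": 0, "wy": 0, "wz": 0}, {"x": 0, "y": 0, "z": 0, "wx": 0, "wy": 0, "wz": 0}, {"x": 0, "y": 0, "z": 0, "wx": 0, "wy": 0, "wz": 0}, {"x": 0, "y": 0, "z": 0, "wx": 0, "wy": 0, "wz": 0}]'

```text
time_s: 24.13
tool_pos: [561.1, -12.3, 164.3]
eef_rot: [-3.14, 0.0, 1.453]
contact_force: [-0.6, 0.5, -0.3]
gripper_width: 0.461
gripper_force: 60.5
```

```bash
python3 - <<'E'
from h import *
print(env.state()['tool_pos']); plan(*(pk[2]+0*MY),129,1.452)
E
```

```text
[561.12953817 -12.26875734 164.28442049]
  x -0.0000 y 0.0001 z 0.0353 wz 0.0007
```

>>> step_arm --rows '[{"x": 0.001, "y": 0, "z": 0.012, "wx": 0, "wy": 0, "wz": 0}, {"x": 0.001, "y": 0, "z": 0.024, "wx": 0, "wy": 0, "wz": 0}, {"x": 0.001, "y": 0, "z": 0.033, "wx": 0, "wy": 0, "wz": 0}, {"x": 0.001, "y": 0, "z": 0.035, "wx": 0, "wy": 0, "wz": 0}, {"x": 0.001, "y": 0, "z": 0.035, "wx": 0, "wy": 0, "wz": 0}]'

```text
time_s: 24.55
tool_pos: [561.1, -11.1, 129.1]
eef_rot: [-3.14, 0.0, 1.452]
contact_force: [0.3, 0.4, -1.0]
gripper_width: 0.462
gripper_force: 60.5
```

>>> step_arm --rows '[{"x": 0, "y": 0, "z": 0.002, "wx": 0, "wy": 0, "wz": 0}, {"x": 0, "y": 0, "z": 0.004, "wx": 0, "wy": 0, "wz": 0}, {"x": 0, "y": 0, "z": 0.005, "wx": 0, "wy": 0, "wz": 0}, {"x": 0, "y": 0, "z": 0.005, "wx": 0, "wy": 0, "wz": 0}]'

```text
time_s: 24.88
tool_pos: [561.9, -10.7, 125.7]
eef_rot: [3.14, 0.0, 1.453]
contact_force: [-0.7, -1.3, 4.3]
gripper_width: 0.46
gripper_force: 61.0
```

>>> step_arm --rows '[{"x": 0, "y": 0, "z": 0.001, "wx": 0, "wy": 0, "wz": 0}, {"x": 0, "y": 0, "z": 0.002, "wx": 0, "wy": 0, "wz": 0}, {"x": 0, "y": 0, "z": 0.002, "wx": 0, "wy": 0, "wz": 0}]'

```text
time_s: 25.13
tool_pos: [561.4, -10.6, 122.8]
eef_rot: [3.141, 0.0, 1.453]
contact_force: [-0.4, -1.3, -0.0]
gripper_width: 0.463
gripper_force: 60.6
```

>>> step_arm --rows '[{"x": 0, "y": 0, "z": 0.001, "wx": 0, "wy": 0, "wz": 0}, {"x": 0, "y": 0, "z": 0.001, "wx": 0, "wy": 0, "wz": 0}]'

```text
time_s: 25.3
tool_pos: [561.4, -10.5, 121.9]
eef_rot: [-3.142, 0.0, 1.453]
contact_force: [-0.5, -1.5, 1.8]
gripper_width: 0.462
gripper_force: 60.7
```

>>> step_arm --rows '[{"x": 0, "y": 0, "z": 0, "wx": 0, "wy": 0, "wz": 0}, {"x": 0, "y": 0, "z": 0, "wx": 0, "wy": 0, "wz": 0}, {"x": 0, "y": 0, "z": 0, "wx": 0, "wy": 0, "wz": 0}, {"x": 0, "y": 0, "z": -0.02, "wx": 0, "wy": 0, "wz": 0}, {"x": 0, "y": 0, "z": -0.045, "wx": 0, "wy": 0, "wz": 0}]' --fingers 0.41

```text
time_s: 25.72
tool_pos: [560.0, -10.2, 165.3]
eef_rot: [-3.136, -0.0, 1.453]
contact_force: [0.1, 0.1, -0.3]
gripper_width: 0.708
gripper_force: 0.0
```

```bash
python3 - <<'E'
from h import *
for n,o in(('scene',(-.4+0.1,1.)),('top',(-.4,-1))):
    print(n); seat(shot(n),o)
print('B');t=plan(477.6,-395.5,156,np.radians(156.3))
E
```

```text
scene
  board [37.7 42.5] [68.6 42.5] 83.6
  board [ 37.4 -39.1] [66.4 42.8] 82.9
  board [-37.3  41. ] [67.2 42.9] 85.1
  bench (array([ 478.4, -393.5]), array([ 478.5, -394. ]), array([40.3, 68.1]), 156.0)
top
  board [34.4 28.5] [45.1 35.8] 83.4
  bench (array([ 476.5, -397.1]), array([ 476.8, -397. ]), array([38.5, 65.8]), 156.6)
B
  x -0.1309 y -0.0133 z 0.0048 wz -0.4250
  x -0.1137 y -0.0661 z 0.0048 wz -0.4250
  x -0.0764 y -0.1071 z 0.0048 wz -0.4250
```

>>> step_arm --rows '[{"x": -0.026, "y": -0.003, "z": 0.001, "wx": 0, "wy": 0, "wz": -0.085}, {"x": -0.052, "y": -0.005, "z": 0.002, "wx": 0, "wy": 0, "wz": -0.17}, {"x": -0.078, "y": -0.008, "z": 0.003, "wx": 0, "wy": 0, "wz": -0.255}, {"x": -0.105, "y": -0.011, "z": 0.004, "wx": 0, "wy": 0, "wz": -0.34}, {"x": -0.131, "y": -0.013, "z": 0.005, "wx": 0, "wy": 0, "wz": -0.425}]'

```text
time_s: 26.23
tool_pos: [532.3, -139.8, 161.2]
eef_rot: [-3.141, -0.001, 1.882]
contact_force: [0.8, -0.5, 0.1]
gripper_width: 0.71
gripper_force: 0.0
```

>>> step_arm --rows '[{"x": -0.023, "y": -0.013, "z": 0.001, "wx": 0, "wy": 0, "wz": -0.085}, {"x": -0.045, "y": -0.026, "z": 0.002, "wx": 0, "wy": 0, "wz": -0.17}, {"x": -0.068, "y": -0.04, "z": 0.003, "wx": 0, "wy": 0, "wz": -0.255}, {"x": -0.091, "y": -0.053, "z": 0.004, "wx": 0, "wy": 0, "wz": -0.34}, {"x": -0.114, "y": -0.066, "z": 0.005, "wx": 0, "wy": 0, "wz": -0.425}]' --fingers 1

```text
time_s: 26.65
tool_pos: [504.0, -268.5, 156.2]
eef_rot: [3.142, -0.001, 2.307]
contact_force: [0.3, 0.1, 0.3]
gripper_width: 0.997
gripper_force: 0.0
```

>>> step_arm --rows '[{"x": -0.015, "y": -0.021, "z": 0.001, "wx": 0, "wy": 0, "wz": -0.085}, {"x": -0.03, "y": -0.043, "z": 0.002, "wx": 0, "wy": 0, "wz": -0.17}, {"x": -0.046, "y": -0.064, "z": 0.003, "wx": 0, "wy": 0, "wz": -0.255}, {"x": -0.061, "y": -0.086, "z": 0.004, "wx": 0, "wy": 0, "wz": -0.34}, {"x": -0.076, "y": -0.107, "z": 0.005, "wx": 0, "wy": 0, "wz": -0.425}]'

```text
time_s: 27.07
tool_pos: [475.2, -396.6, 151.1]
eef_rot: [3.141, -0.001, 2.732]
contact_force: [0.6, 0.0, 0.1]
gripper_width: 1.001
gripper_force: 0.0
```

>>> step_arm --rows '[{"x": 0, "y": 0, "z": 0, "wx": 0, "wy": 0, "wz": 0}, {"x": 0, "y": 0, "z": 0, "wx": 0, "wy": 0, "wz": 0}, {"x": 0, "y": 0, "z": 0, "wx": 0, "wy": 0, "wz": 0}, {"x": 0, "y": 0, "z": 0, "wx": 0, "wy": 0, "wz": 0}]'

```text
time_s: 27.4
tool_pos: [475.9, -394.5, 151.5]
eef_rot: [3.141, -0.001, 2.728]
contact_force: [-0.4, 0.2, -0.2]
gripper_width: 1.002
gripper_force: 0.0
```

```bash
python3 - <<'E'
from h import *
for n,o in(('scene',(-.4+0.1,1.)),('top',(-.4,-1))):
    print(n); seat(shot(n),o)
plan(477.6,-395.5,75.5,np.radians(156.3)); print(env.state()['tool_pos'])
E
```

```text
scene
  board [37.2 42.7] [70.  40.9] 82.8
  board [ 37.3 -39.1] [66.5 41.2] 83.5
  board [-36.8  41.2] [66.7 41.1] 83.5
  bench (array([ 479.4, -393.2]), array([ 478.3, -393.9]), array([40.3, 69.8]), 156.0)
top
  board [-37.3  40.7] [66.3 39. ] 83.2
  board [ 35.5 -39.7] [64.9 38.3] 83.2
  board [35.7 40.8] [65.7 38.4] 83.3
  x -0.0017 y -0.0003 z 0.0764 wz 0.0009
[ 476.16391748 -394.53253761  151.8679849 ]
```

>>> step_arm --rows '[{"x": -0.002, "y": 0, "z": 0.025, "wx": 0, "wy": 0, "wz": 0}, {"x": -0.002, "y": 0, "z": 0.05, "wx": 0, "wy": 0, "wz": 0}, {"x": -0.002, "y": 0, "z": 0.068, "wx": 0, "wy": 0, "wz": 0}, {"x": -0.002, "y": 0, "z": 0.076, "wx": 0, "wy": 0, "wz": 0}, {"x": -0.002, "y": 0, "z": 0.076, "wx": 0, "wy": 0, "wz": 0}]'

```text
time_s: 27.92
tool_pos: [477.1, -395.1, 74.0]
eef_rot: [3.14, -0.004, 2.729]
contact_force: [1.3, 0.3, -0.1]
gripper_width: 0.994
gripper_force: 0.0
```

>>> step_arm --rows '[{"x": 0, "y": 0, "z": 0, "wx": 0, "wy": 0, "wz": 0}, {"x": 0, "y": 0, "z": 0, "wx": 0, "wy": 0, "wz": 0}, {"x": 0, "y": 0, "z": 0, "wx": 0, "wy": 0, "wz": 0}, {"x": 0, "y": 0, "z": 0, "wx": 0, "wy": 0, "wz": 0}, {"x": 0, "y": 0, "z": 0, "wx": 0, "wy": 0, "wz": 0}]' --fingers -1 --squeeze 60

```text
time_s: 28.33
tool_pos: [478.3, -397.0, 77.6]
eef_rot: [-3.141, 0.003, 2.728]
contact_force: [-0.7, 1.0, 6.4]
gripper_width: 0.463
gripper_force: 59.7
```

>>> step_arm --rows '[{"x": 0, "y": 0, "z": -0.01, "wx": 0, "wy": 0, "wz": 0}, {"x": 0, "y": 0, "z": -0.035, "wx": 0, "wy": 0, "wz": 0}, {"x": 0, "y": 0, "z": -0.065, "wx": 0, "wy": 0, "wz": 0}, {"x": 0, "y": 0, "z": -0.09, "wx": 0, "wy": 0, "wz": 0}, {"x": 0, "y": 0, "z": -0.09, "wx": 0, "wy": 0, "wz": 0}]'

```text
time_s: 28.75
tool_pos: [479.7, -398.3, 172.4]
eef_rot: [-3.138, 0.011, 2.728]
contact_force: [0.6, -0.3, 0.7]
gripper_width: 0.453
gripper_force: 60.4
```

>>> step_arm --rows '[{"x": 0, "y": 0, "z": 0, "wx": 0, "wy": 0, "wz": 0}, {"x": 0, "y": 0, "z": 0, "wx": 0, "wy": 0, "wz": 0}, {"x": 0, "y": 0, "z": 0, "wx": 0, "wy": 0, "wz": 0}]'

```text
time_s: 29.0
tool_pos: [477.0, -396.0, 164.7]
eef_rot: [3.141, -0.003, 2.728]
contact_force: [0.6, 0.2, -0.2]
gripper_width: 0.461
gripper_force: 60.4
```

```bash
python3 - <<'E'
from h import *
plan(*(pk[0]+1*MY),166,1.452)
E
```

```text
x 0.0494 y 0.1215 z -0.0004 wz 0.4253
  x 0.0951 y 0.0903 z -0.0004 wz 0.4253
  x 0.1239 y 0.0430 z -0.0004 wz 0.4253
```

>>> step_arm --rows '[{"x": 0.01, "y": 0.024, "z": 0, "wx": 0, "wy": 0, "wz": 0.085}, {"x": 0.02, "y": 0.048, "z": 0, "wx": 0, "wy": 0, "wz": 0.17}, {"x": 0.03, "y": 0.073, "z": 0, "wx": 0, "wy": 0, "wz": 0.255}, {"x": 0.04, "y": 0.097, "z": 0, "wx": 0, "wy": 0, "wz": 0.34}, {"x": 0.049, "y": 0.121, "z": 0, "wx": 0, "wy": 0, "wz": 0.425}]'

```text
time_s: 29.42
tool_pos: [480.6, -264.5, 164.5]
eef_rot: [-3.141, -0.003, 2.298]
contact_force: [0.3, 0.3, -1.7]
gripper_width: 0.46
gripper_force: 60.4
```

>>> step_arm --rows '[{"x": 0.019, "y": 0.018, "z": 0, "wx": 0, "wy": 0, "wz": 0.085}, {"x": 0.038, "y": 0.036, "z": 0, "wx": 0, "wy": 0, "wz": 0.17}, {"x": 0.057, "y": 0.054, "z": 0, "wx": 0, "wy": 0, "wz": 0.255}, {"x": 0.076, "y": 0.072, "z": 0, "wx": 0, "wy": 0, "wz": 0.34}, {"x": 0.095, "y": 0.09, "z": 0, "wx": 0, "wy": 0, "wz": 0.425}]'

```text
time_s: 29.83
tool_pos: [484.1, -133.8, 164.7]
eef_rot: [-3.139, -0.002, 1.873]
contact_force: [0.2, 0.3, -0.2]
gripper_width: 0.457
gripper_force: 60.4
```

>>> step_arm --rows '[{"x": 0.025, "y": 0.009, "z": 0, "wx": 0, "wy": 0, "wz": 0.085}, {"x": 0.05, "y": 0.017, "z": 0, "wx": 0, "wy": 0, "wz": 0.17}, {"x": 0.074, "y": 0.026, "z": 0, "wx": 0, "wy": 0, "wz": 0.255}, {"x": 0.099, "y": 0.034, "z": 0, "wx": 0, "wy": 0, "wz": 0.34}, {"x": 0.124, "y": 0.043, "z": 0, "wx": 0, "wy": 0, "wz": 0.425}]'

```text
time_s: 30.25
tool_pos: [487.5, -2.7, 164.8]
eef_rot: [-3.139, 0.0, 1.448]
contact_force: [0.4, 0.5, -0.1]
gripper_width: 0.454
gripper_force: 60.4
```

>>> step_arm --rows '[{"x": 0, "y": 0, "z": 0, "wx": 0, "wy": 0, "wz": 0}, {"x": 0, "y": 0, "z": 0, "wx": 0, "wy": 0, "wz": 0}, {"x": 0, "y": 0, "z": 0, "wx": 0, "wy": 0, "wz": 0}, {"x": 0, "y": 0, "z": 0, "wx": 0, "wy": 0, "wz": 0}]'

```text
time_s: 30.58
tool_pos: [488.2, -4.8, 165.4]
eef_rot: [-3.141, 0.0, 1.453]
contact_force: [-0.2, 0.1, 0.3]
gripper_width: 0.458
gripper_force: 60.4
```

```bash
python3 - <<'E'
from h import *
print(env.state()['tool_pos']); plan(*(pk[0]+.2*MY),129,1.452)
E
```

```text
[488.21846442  -4.77321024 165.43646357]
  x 0.0014 y -0.0006 z 0.0364 wz 0.0005
```

>>> step_arm --rows '[{"x": 0.001, "y": -0.0005, "z": 0.012, "wx": 0, "wy": 0, "wz": 0}, {"x": 0.001, "y": -0.0005, "z": 0.024, "wx": 0, "wy": 0, "wz": 0}, {"x": 0.001, "y": -0.0005, "z": 0.033, "wx": 0, "wy": 0, "wz": 0}, {"x": 0.001, "y": -0.0005, "z": 0.036, "wx": 0, "wy": 0, "wz": 0}, {"x": 0.001, "y": -0.0005, "z": 0.036, "wx": 0, "wy": 0, "wz": 0}]'

```text
time_s: 31.0
tool_pos: [487.6, -3.5, 129.1]
eef_rot: [-3.14, 0.0, 1.452]
contact_force: [1.3, 0.2, -0.6]
gripper_width: 0.459
gripper_force: 60.4
```

>>> step_arm --rows '[{"x": 0, "y": 0, "z": 0.002, "wx": 0, "wy": 0, "wz": 0}, {"x": 0, "y": 0, "z": 0.004, "wx": 0, "wy": 0, "wz": 0}, {"x": 0, "y": 0, "z": 0.005, "wx": 0, "wy": 0, "wz": 0}, {"x": 0, "y": 0, "z": 0.005, "wx": 0, "wy": 0, "wz": 0}]'

```text
time_s: 31.33
tool_pos: [488.1, -2.9, 125.0]
eef_rot: [3.141, -0.0, 1.453]
contact_force: [-0.2, -0.1, 0.8]
gripper_width: 0.459
gripper_force: 60.4
```

>>> step_arm --rows '[{"x": 0, "y": 0, "z": 0.001, "wx": 0, "wy": 0, "wz": 0}, {"x": 0, "y": 0, "z": 0.002, "wx": 0, "wy": 0, "wz": 0}, {"x": 0, "y": 0, "z": 0.002, "wx": 0, "wy": 0, "wz": 0}]'

```text
time_s: 31.58
tool_pos: [488.0, -2.8, 122.8]
eef_rot: [-3.142, -0.0, 1.453]
contact_force: [-0.5, -0.4, -1.4]
gripper_width: 0.457
gripper_force: 60.4
```

>>> step_arm --rows '[{"x": 0, "y": 0, "z": 0, "wx": 0, "wy": 0, "wz": 0}, {"x": 0, "y": 0, "z": 0, "wx": 0, "wy": 0, "wz": 0}, {"x": 0, "y": 0, "z": 0, "wx": 0, "wy": 0, "wz": 0}, {"x": 0, "y": 0, "z": -0.02, "wx": 0, "wy": 0, "wz": 0}, {"x": 0, "y": 0, "z": -0.05, "wx": 0, "wy": 0, "wz": 0}]' --fingers 0.41

```text
time_s: 32.0
tool_pos: [486.3, -2.9, 171.2]
eef_rot: [-3.135, 0.001, 1.453]
contact_force: [1.3, -0.0, -0.0]
gripper_width: 0.705
gripper_force: 0.0
```

>>> step_arm --rows '[{"x": -0.03, "y": 0.007, "z": -0.02, "wx": 0, "wy": 0, "wz": 0}, {"x": -0.065, "y": 0.014, "z": -0.02, "wx": 0, "wy": 0, "wz": 0}, {"x": -0.1, "y": 0.022, "z": -0.02, "wx": 0, "wy": 0, "wz": 0}, {"x": -0.135, "y": 0.03, "z": -0.02, "wx": 0, "wy": 0, "wz": 0}, {"x": -0.169, "y": 0.037, "z": -0.02, "wx": 0, "wy": 0, "wz": 0}]' --fingers 1

```text
time_s: 32.42
tool_pos: [505.0, -176.8, 193.3]
eef_rot: [3.141, 0.0, 1.453]
contact_force: [0.6, -0.4, -0.6]
gripper_width: 1.002
gripper_force: 0.0
```

>>> step_arm --rows '[{"x": 0, "y": 0, "z": 0, "wx": 0, "wy": 0, "wz": 0}, {"x": 0, "y": 0, "z": 0, "wx": 0, "wy": 0, "wz": 0}, {"x": 0, "y": 0, "z": 0, "wx": 0, "wy": 0, "wz": 0}]'

```text
time_s: 32.67
tool_pos: [504.5, -174.7, 192.6]
eef_rot: [-3.141, -0.001, 1.452]
contact_force: [-0.7, -0.2, -0.2]
gripper_width: 0.995
gripper_force: 0.0
```

```bash
python3 - <<'E'
from h import *
for n,o in(('scene',(-.4+0.1,1.)),('top',(-.4,-1))):
    print(n); im=shot(n); seat(im,o)
plan(505,-175.5,122,1.452); print(env.state()['tool_pos'])
im=pickle.load(open('/tmp/scene.pkl','rb'));c=cv2.cvtColor(im['color'],cv2.COLOR_RGB2BGR)
cv2.imwrite('pics/loaded.png',cv2.resize(c[120:260,235:515],None,fx=2.8,fy=2.8,interpolation=cv2.INTER_CUBIC))
E
```

```text
scene
  board [37.3 43.1] [69.2 40.9] 82.8
  board [ 37.2 -38.8] [66.8 41. ] 84.1
  board [-36.6  41. ] [67.2 40.5] 84.1
  board [-36.8 -39.3] [66.7 40.9] 83.4
top
  board [-37.4 -40. ] [65.2 38.6] 84.0
  board [-37.2  40.7] [66.1 38.9] 82.8
  board [ 35.6 -39.6] [65.1 38.4] 82.8
  board [35.7 40.8] [65.8 38.4] 83.4
  x -0.0015 y 0.0006 z 0.0708 wz 0.0020
[ 504.61129846 -173.91357006  192.7610771 ]
```

View pics/loaded.png

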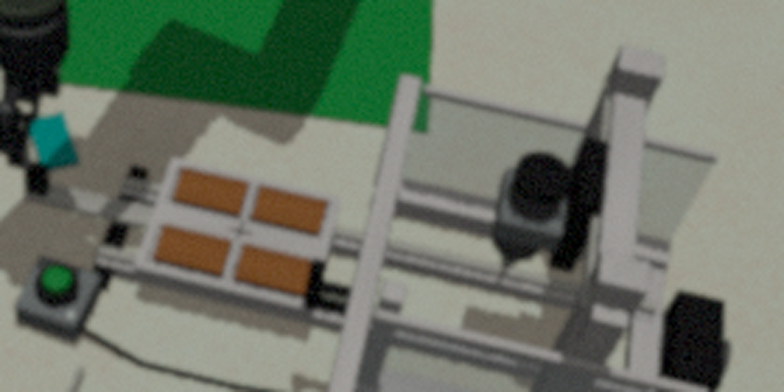

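All four blanks sit in their pockets, and the cutter tip is at crop (505,272), i.e. scene ≈ (415,217). I'll enlarge the tip before measuring.

```bash
python3 - <<'E'
from h import *
im=pickle.load(open('/tmp/scene.pkl','rb'));c=cv2.cvtColor(im['color'],cv2.COLOR_RGB2BGR)
cv2.imwrite('pics/tip.png',cv2.resize(cv2.convertScaleAbs(c[190:230,395:440],alpha=1.3),None,fx=14,fy=14,interpolation=cv2.INTER_CUBIC))
g=cv2.cvtColor(im['color'],cv2.COLOR_RGB2GRAY); print(g[206:224,405:425])
for v in(215.5,216.5,217.5,218.5): 
    for u in(414,415.5): print(u,v,w2m(onz(im,u,v,64)).round(1),end=' ')
E
```

```text
[[155 155 153 152 144 123  75  41  24  32  34  27  37  31  39  38  37  36
   43  40]
 [159 159 162 160 156 138  98  57  31  21  29  23  29  36  30  34  38  37
   34  33]
 [159 161 161 160 160 148 125  82  52  26  29  27  29  29  25  25  29  17
   26  36]
 [161 159 160 162 159 155 141 112  72  37  22  17  21  25  25  29  21  29
   29  17]
 [158 159 158 159 160 158 151 136 104  56  32  26  22  24  24  30  30  23
   22  31]
 [156 156 155 157 160 160 160 149 121  85  44  34  20  30  26  30  23  35
   45  62]
 [148 151 153 156 155 158 159 152 132  92  54  38  33  41  51  64  75  81
   88 101]
 [141 142 145 148 149 149 152 146 132  96  66  58  51  69  91 113 124 127
  131 136]
 [132 136 139 137 140 140 143 139 128  97  66  62  87 104 124 143 150 153
  154 155]
 [114 120 123 127 132 132 136 137 122 100  84  93 107 125 140 151 156 160
  158 158]
 [105 106 108 111 115 119 123 123 115  98  95 111 128 137 143 145 148 151
  154 156]
 [119 115 105 102 103 108 108 108  98  84  93 110 128 136 136 137 139 141
  141 146]
 [126 125 120 120 117 118 115 106  89  88  93 102 114 118 122 126 128 134
  139 137]
 [111 115 117 122 127 128 125 110  99  99 109 107 103 103 103 106 112 118
  120 127]
 [ 80  86  93  98 110 117 114 105 102 112 123 121 116 111 106 102 106 103
  108 113]
 [ 77  69  75  78  81  85  90  82  88 104 117 120 122 122 121 119 122 124
  122 118]
 [ 96  87  81  73  72  73  69  74  76  79  90  97 104 108 114 118 124 133
  135 131]
 [128 116 108  98  88  82  78  76  74  72  75  76  81  84  90  95 105 113
  115 121]]
414 215.5 [-21.  129.3] 415.5 215.5 [-22.1 133.3] 414 216.5 [-17.7 129.7] 415.5 216.5 [-18.9 133.7] 414 217.5 [-14.5 130.1] 415.5 217.5 [-15.6 134.1] 414 218.5 [-11.2 130.5] 415.5 218.5 [-12.4 134.5]
```

View pics/tip.png

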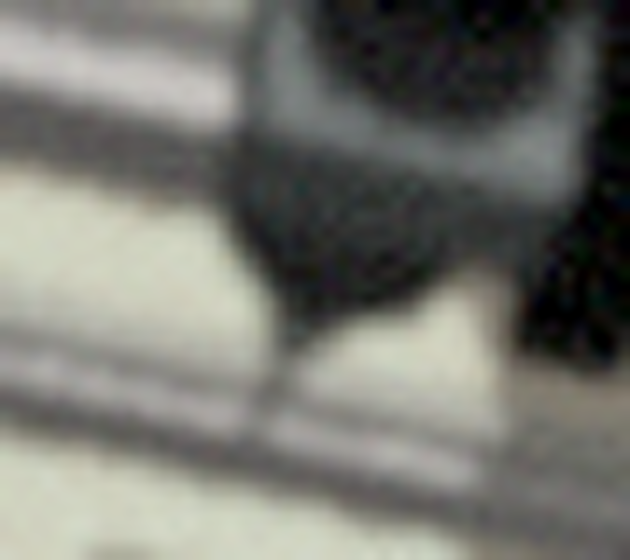

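```bash
cat >> h.py <<'E'
def proj(im,p):
    T=np.linalg.inv(np.array(im['world_from_camera'])); q=T[:3,:3]@np.asarray(p,float)+T[:3,3]
    x,y=q[0]/q[2],q[1]/q[2]; k=1+im['k1']*(x*x+y*y); return np.array([im['fx']*x*k+im['cx'],im['fy']*y*k+im['cy']])
E
python3 - <<'E'
from h import *
im=pickle.load(open('/tmp/scene.pkl','rb')); g=255-cv2.cvtColor(im['color'],cv2.COLOR_RGB2GRAY).astype(float)
obs={}
for v in range(212,221):
    r=g[v,406:424]; k=int(np.argmax(cv2.GaussianBlur(r.reshape(1,-1),(3,1),0)[0][4:13]))+4; w=r[k-3:k+4]-r[k-3:k+4].min(); obs[v]=406+(w*np.arange(k-3,k+4)).sum()/w.sum()
print({k:round(v,2) for k,v in obs.items()})
for x in(-2,-.4,1):
  for Y in(124,127,130,133):
    P=np.array([proj(im,[*m2w(x,Y),z]) for z in(64,70,76,82,90)])
    us=np.interp(list(obs),P[::-1,1],P[::-1,0]); print(x,Y,P[0].round(1),'resid',(np.array(list(obs.values()))-us).round(1))
E
```

```text
{212: np.float64(417.32), 213: np.float64(416.55), 214: np.float64(415.9), 215: np.float64(415.38), 216: np.float64(414.47), 217: np.float64(413.65), 218: np.float64(414.07), 219: np.float64(414.5), 220: np.float64(412.45)}
-2 124 [411.2 220.7] resid [3.9 3.1 2.5 1.9 1.3 0.9 1.8 2.6 1. ]
-2 127 [412.3 220.9] resid [ 2.8  2.   1.3  0.8  0.1 -0.3  0.6  1.4 -0.2]
-2 130 [413.4 221.2] resid [ 1.7  0.9  0.2 -0.3 -1.1 -1.5 -0.7  0.2 -1.4]
-2 133 [414.5 221.5] resid [ 0.5 -0.2 -0.9 -1.4 -2.3 -2.7 -1.9 -1.  -2.7]
-0.4 124 [411.1 221.2] resid [4.  3.2 2.5 2.  1.2 0.8 1.7 2.5 0.9]
-0.4 127 [412.2 221.4] resid [ 2.8  2.1  1.4  0.9 -0.  -0.4  0.4  1.3 -0.4]
-0.4 130 [413.3 221.7] resid [ 1.7  1.   0.3 -0.2 -1.1 -1.6 -0.8  0.1 -1.6]
-0.4 133 [414.4 222. ] resid [ 0.6 -0.2 -0.8 -1.3 -2.2 -2.9 -2.  -1.2 -2.8]
1 124 [411.  221.6] resid [4.  3.3 2.6 2.1 1.2 0.7 1.5 2.4 0.8]
1 127 [412.1 221.9] resid [ 2.9  2.1  1.5  1.   0.1 -0.5  0.3  1.2 -0.5]
1 130 [413.2 222.1] resid [ 1.8  1.   0.4 -0.1 -1.1 -1.8 -0.9 -0.1 -1.7]
1 133 [414.3 222.4] resid [ 0.7 -0.1 -0.7 -1.3 -2.2 -3.  -2.1 -1.3 -2.9]
```

```bash
python3 - <<'E'
from h import *
for n,(u,v) in(('top',(117,219.3)),('scene',(428,186))):
    im=pickle.load(open(f'/tmp/{n}.pkl','rb')); P=cloud(im); V=im['color'].max(-1)
    x,y=int(u),int(v); Q=P[y-22:y+22,x-22:x+22]; z=Q[...,2]; zc=np.nanmedian(P[y-4:y+5,x-4:x+5,2]); print(n,'z',zc.round(1))
    m=((np.abs(z-zc)<7)&(V[y-22:y+22,x-22:x+22]<90)).astype(np.uint8)
    k,l,st,ce=cv2.connectedComponentsWithStats(m); 
    for i in range(1,k):
        if st[i,4]>40:
            ct=cv2.findContours((l==i).astype(np.uint8),cv2.RETR_EXTERNAL,cv2.CHAIN_APPROX_NONE)[0][0][:,0]+[x-22,y-22]
            W=np.array([onz(im,*q,zc)[:2] for q in ct],np.float32); c,r=cv2.minEnclosingCircle(W); print(st[i],'encl',w2m(c).round(1),round(r,1),'mean',w2m(W.mean(0)).round(1), 'ellipse',w2m(cv2.fitEllipse(W)[0]).round(1),cv2.fitEllipse(W)[1])
E
```

```text
top z 236.4
[  0   5  32  33 484] encl [ -3.2 138.5] 41.9 mean [ -2.4 138.4] ellipse [ -2.1 131.7] (59.03693389892578, 74.14697265625)
scene z 237.9
[ 12  10  21  18 292] encl [  4.  126.5] 27.4 mean [  4.2 126.1] ellipse [  3.4 125.9] (48.236331939697266, 52.09312057495117)
[33 11  9 25 55] encl [  7.6 154.9] 37.0 mean [ 13.6 157.5] ellipse [ 89.5 142.2] (32.42222213745117, 109.47376251220703)
```

>>> step_arm --rows '[{"x": -0.001, "y": 0.0005, "z": 0.02, "wx": 0, "wy": 0, "wz": 0}, {"x": -0.001, "y": 0.0005, "z": 0.045, "wx": 0, "wy": 0, "wz": 0}, {"x": -0.001, "y": 0.0005, "z": 0.063, "wx": 0, "wy": 0, "wz": 0}, {"x": -0.001, "y": 0.0005, "z": 0.07, "wx": 0, "wy": 0, "wz": 0}, {"x": -0.001, "y": 0.0005, "z": 0.07, "wx": 0, "wy": 0, "wz": 0}]'

```text
time_s: 33.18
tool_pos: [504.4, -174.7, 121.4]
eef_rot: [-3.138, -0.001, 1.454]
contact_force: [-0.1, 0.2, -0.2]
gripper_width: 1.0
gripper_force: 0.0
```

>>> step_arm --rows '[{"x": 0, "y": 0, "z": 0, "wx": 0, "wy": 0, "wz": 0}, {"x": 0, "y": 0, "z": 0, "wx": 0, "wy": 0, "wz": 0}, {"x": 0, "y": 0, "z": 0, "wx": 0, "wy": 0, "wz": 0}, {"x": 0, "y": 0, "z": 0, "wx": 0, "wy": 0, "wz": 0}, {"x": 0, "y": 0, "z": 0, "wx": 0, "wy": 0, "wz": 0}]' --fingers -1 --squeeze 60

```text
time_s: 33.6
tool_pos: [505.6, -176.3, 123.6]
eef_rot: [3.14, 0.0, 1.453]
contact_force: [0.5, 0.5, 0.6]
gripper_width: 0.297
gripper_force: 0.0
```

>>> step_arm --rows '[{"x": 0, "y": 0, "z": 0, "wx": 0, "wy": 0, "wz": 0}, {"x": 0, "y": 0, "z": 0, "wx": 0, "wy": 0, "wz": 0}, {"x": 0, "y": 0, "z": 0, "wx": 0, "wy": 0, "wz": 0}, {"x": 0, "y": 0, "z": 0, "wx": 0, "wy": 0, "wz": 0}]'

```text
time_s: 33.93
tool_pos: [505.1, -176.2, 123.6]
eef_rot: [-3.142, -0.0, 1.453]
contact_force: [-2.0, 1.0, 5.4]
gripper_width: 0.177
gripper_force: 58.7
```

>>> step_arm --rows '[{"x": 0.006, "y": 0, "z": 0, "wx": 0, "wy": 0, "wz": 0}, {"x": 0.02, "y": 0, "z": 0, "wx": 0, "wy": 0, "wz": 0}, {"x": 0.04, "y": 0, "z": 0, "wx": 0, "wy": 0, "wz": 0}, {"x": 0.06, "y": 0, "z": 0, "wx": 0, "wy": 0, "wz": 0}, {"x": 0.08, "y": 0, "z": 0, "wx": 0, "wy": 0, "wz": 0}]'

```text
time_s: 34.35
tool_pos: [514.5, -96.8, 123.6]
eef_rot: [3.141, 0.001, 1.452]
contact_force: [-1.9, -3.1, 4.4]
gripper_width: 0.173
gripper_force: 58.7
```

>>> step_arm --rows '[{"x": 0.02, "y": 0, "z": 0, "wx": 0, "wy": 0, "wz": 0}, {"x": 0.04, "y": 0, "z": 0, "wx": 0, "wy": 0, "wz": 0}, {"x": 0.06, "y": 0, "z": 0, "wx": 0, "wy": 0, "wz": 0}, {"x": 0.08, "y": 0, "z": 0, "wx": 0, "wy": 0, "wz": 0}, {"x": 0.1, "y": 0, "z": 0, "wx": 0, "wy": 0, "wz": 0}]'

```text
time_s: 34.77
tool_pos: [526.5, 2.8, 123.6]
eef_rot: [3.141, 0.001, 1.453]
contact_force: [-1.7, -3.1, 4.1]
gripper_width: 0.18
gripper_force: 58.7
```

>>> step_arm --rows '[{"x": 0.02, "y": 0, "z": 0, "wx": 0, "wy": 0, "wz": 0}, {"x": 0.04, "y": 0, "z": 0, "wx": 0, "wy": 0, "wz": 0}, {"x": 0.055, "y": 0, "z": 0, "wx": 0, "wy": 0, "wz": 0}, {"x": 0.063, "y": 0, "z": 0, "wx": 0, "wy": 0, "wz": 0}, {"x": 0.068, "y": 0, "z": 0, "wx": 0, "wy": 0, "wz": 0}]'

```text
time_s: 35.18
tool_pos: [534.6, 70.9, 123.6]
eef_rot: [3.141, 0.0, 1.454]
contact_force: [-2.4, -2.5, 6.2]
gripper_width: 0.173
gripper_force: 58.8
```

>>> step_arm --rows '[{"x": 0, "y": 0, "z": 0, "wx": 0, "wy": 0, "wz": 0}, {"x": 0, "y": 0, "z": 0, "wx": 0, "wy": 0, "wz": 0}, {"x": 0, "y": 0, "z": 0, "wx": 0, "wy": 0, "wz": 0}]'

```text
time_s: 35.43
tool_pos: [534.5, 70.7, 123.6]
eef_rot: [3.141, -0.001, 1.453]
contact_force: [-1.8, 2.0, 4.7]
gripper_width: 0.177
gripper_force: 58.7
```

```bash
python3 - <<'E'
from h import *
im=shot('scene'); c=cv2.cvtColor(im['color'],cv2.COLOR_RGB2BGR)
cv2.imwrite('pics/al.png',cv2.resize(cv2.convertScaleAbs(c[198:240,392:436],alpha=1.3),None,fx=14,fy=14,interpolation=cv2.INTER_CUBIC))
for y in(121,124,127,130): print(y,'cross',proj(im,[*m2w(-.4,y),50]).round(1),'tip',proj(im,[*m2w(-.4,y),64]).round(1))
E
```

```text
121 cross [408.8 223.7] tip [410.  220.9]
124 cross [409.9 224. ] tip [411.1 221.2]
127 cross [411.  224.3] tip [412.2 221.4]
130 cross [412.1 224.5] tip [413.3 221.7]
```

View pics/al.png

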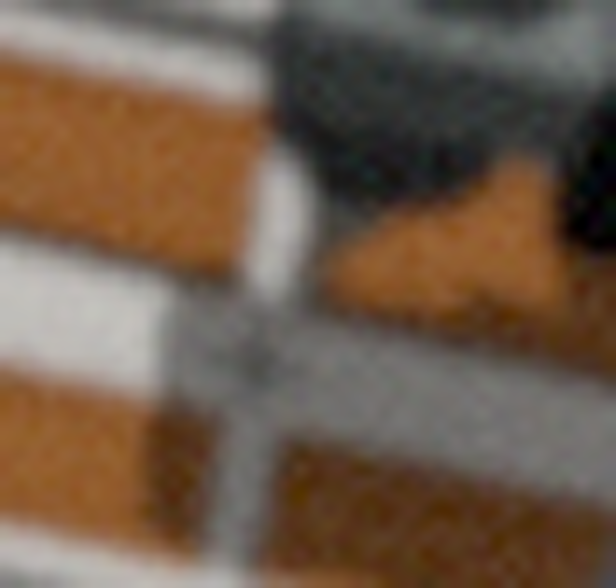

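```bash
python3 - <<'E'
from h import *
im=pickle.load(open('/tmp/scene.pkl','rb')); g=cv2.cvtColor(im['color'],cv2.COLOR_RGB2GRAY)
print('cols 404..420'); 
for v in range(211,229): print(v,g[v,404:421])
for z in(64,68,72,78,84): print(z,proj(im,[*m2w(-.4,125),z]).round(1),proj(im,[*m2w(-.4,127),z]).round(1))
E
```

```text
cols 404..420
211 [ 78  76  79  76  80  90 109 130 129 104  68  31  24  24  22  23  20]
212 [ 80  80  78  75  80  90 111 132 134 113  79  48  39  32  39  29  38]
213 [ 82  79  81  78  81  88 112 133 134 117  78  55  51  48  45  58  59]
214 [ 74  78  76  77  80  95 115 135 134 113  78  54  53  59  63  65  71]
215 [ 74  77  76  78  81  95 121 130 125 102  71  56  61  66  72  75  80]
216 [ 68  68  66  65  74 100 123 133 118  93  62  62  66  77  78  80  77]
217 [ 64  58  53  53  64  91 124 127 112  78  65  64  68  73  78  79  75]
218 [ 86  64  66  58  64  85 108 116 100  74  59  54  61  68  71  70  71]
219 [100  84  76  75  76  84  91  98  84  68  53  52  55  58  59  67  65]
220 [97 88 82 81 85 79 77 81 81 70 61 57 51 57 51 49 53]
221 [94 84 86 86 82 84 73 79 76 77 76 74 72 64 63 56 55]
222 [91 83 82 83 80 71 69 78 80 85 82 83 83 80 77 72 73]
223 [88 86 80 73 72 66 63 67 82 82 86 90 87 89 82 88 85]
224 [89 87 84 80 76 66 60 70 73 75 84 89 84 84 89 85 87]
225 [80 87 86 85 81 72 67 72 79 80 84 83 86 86 87 88 86]
226 [66 71 78 79 77 75 77 83 82 81 86 86 85 87 88 87 85]
227 [53 55 66 66 79 81 79 82 85 84 86 86 85 85 89 83 89]
228 [45 49 52 61 75 86 84 80 77 75 75 82 84 84 83 85 88]
64 [411.5 221.3] [412.2 221.4]
68 [411.8 220.4] [412.5 220.6]
72 [412.2 219.6] [412.9 219.8]
78 [412.7 218.4] [413.4 218.5]
84 [413.2 217.1] [413.9 217.3]
```

>>> step_arm --rows '[{"x": 0.0015, "y": 0, "z": 0, "wx": 0, "wy": 0, "wz": 0}, {"x": 0.003, "y": 0, "z": 0, "wx": 0, "wy": 0, "wz": 0}, {"x": 0.0035, "y": 0, "z": 0, "wx": 0, "wy": 0, "wz": 0}, {"x": 0.0035, "y": 0, "z": 0, "wx": 0, "wy": 0, "wz": 0}, {"x": 0.0035, "y": 0, "z": 0, "wx": 0, "wy": 0, "wz": 0}]'

```text
time_s: 35.9
tool_pos: [534.9, 73.4, 123.6]
eef_rot: [3.141, 0.0, 1.453]
contact_force: [-2.9, -0.9, 6.3]
gripper_width: 0.179
gripper_force: 58.8
```

```bash
python3 - <<'E'
from h import *
g=np.mean([cv2.cvtColor(shot('scene')['color'],cv2.COLOR_RGB2GRAY).astype(float) for _ in range(6)],0)
im=pickle.load(open('/tmp/scene.pkl','rb'))
print('cols 404..420'); 
for v in range(211,229): print(v,g[v,404:421].round().astype(int))
for y in(126,127,128): print(y,'cross',proj(im,[*m2w(-.4,y),50]).round(1))
print(env.state()['tool_pos'])
# top view spindle cap and blanks check
g=np.mean([cv2.cvtColor(shot('top')['color'],cv2.COLOR_RGB2GRAY).astype(float) for _ in range(3)],0)
im=pickle.load(open('/tmp/top.pkl','rb'))
e=cv2.resize(g[195:245,85:145].astype(np.uint8),None,fx=12,fy=12,interpolation=cv2.INTER_CUBIC)
cv2.imwrite('pics/cap.png',cv2.convertScaleAbs(e,alpha=2))
E
```

```text
cols 404..420
211 [ 78  79  79  81  78  80  87 105 120 106  72  39  28  28  23  23  24]
212 [ 79  79  79  80  80  79  89 111 128 117  83  51  39  35  34  32  40]
213 [ 77  78  78  80  79  80  90 114 130 123  91  58  50  47  48  52  57]
214 [ 79  79  80  78  77  82  95 117 132 124  95  66  56  58  62  68  73]
215 [ 77  76  77  76  77  80  96 120 133 124  98  71  60  66  72  76  77]
216 [ 65  64  64  66  66  75  99 124 133 121  95  71  67  73  76  77  78]
217 [ 63  56  52  49  51  65  96 124 131 115  86  68  68  74  76  77  77]
218 [ 85  68  63  57  53  62  90 117 122 104  75  59  63  69  72  74  74]
219 [100  83  77  74  71  73  84  99 103  86  64  50  50  58  61  65  63]
220 [98 86 86 84 84 82 82 83 83 74 60 58 53 54 52 51 48]
221 [93 88 87 83 87 83 80 73 75 77 75 73 72 67 62 60 54]
222 [89 87 84 78 80 78 74 69 76 82 84 85 82 80 78 74 71]
223 [89 85 83 75 72 71 66 63 74 80 84 83 86 86 85 83 83]
224 [89 86 84 79 76 73 65 63 68 75 78 80 85 88 85 86 87]
225 [82 82 84 86 84 78 69 67 73 76 79 81 84 88 85 87 86]
226 [70 72 75 78 81 81 74 75 81 82 84 85 86 86 86 87 86]
227 [52 57 65 65 71 79 78 82 83 85 83 86 86 87 88 87 86]
228 [46 45 49 52 62 76 83 83 79 73 74 78 80 82 82 85 84]
126 cross [410.6 224.2]
127 cross [411.  224.3]
128 cross [411.4 224.4]
[534.86388047  73.36473559 123.56079209]
```

View pics/cap.png

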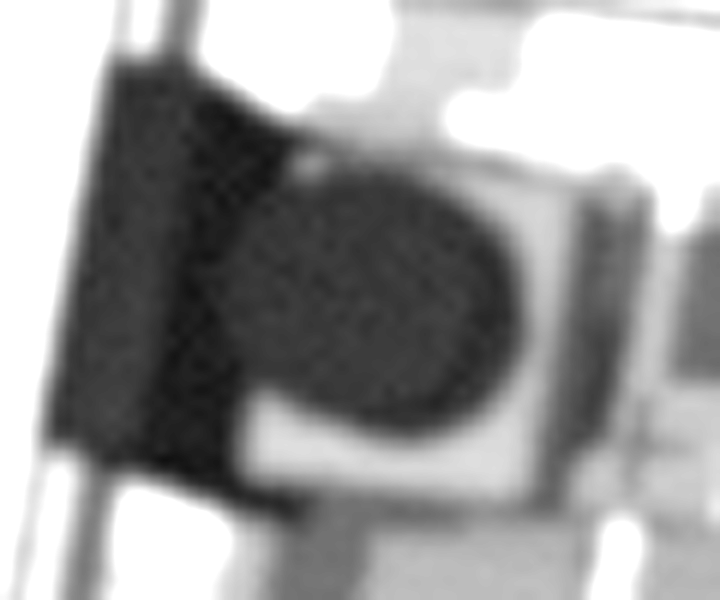

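```bash
python3 - <<'E'
from h import *
im=pickle.load(open('/tmp/top.pkl','rb')); g=cv2.cvtColor(im['color'],cv2.COLOR_RGB2GRAY)
print('cross', w2m(onz(im,84.54+640/12,194.54+440/12,50)).round(1))
P=cloud(im); z=P[205:234,100:130,2]; print('cap z',np.nanmedian(P[214:224,109:119,2]).round(1))
for nm,(x,y) in dict(c=(352,293),L=(215,290),R=(495,300),T=(365,170),B=(350,415)).items(): print(nm,w2m(onz(im,84.54+x/12,194.54+y/12,237)).round(1))
m=(np.abs(P[200:240,95:135,2]-237)<6); 
for v in range(0,40,3): print(''.join('#' if b else '.' for b in m[v]))
E
```

```text
cross [  1.1 123.1]
cap z 236.3
c [1.000e-01 1.245e+02]
L [ -2.3 150.6]
R [ 1.9 97.3]
T [ 23.2 126.1]
B [-22.4 120.9]
........................................
.........##.............................
........##..............................
........##.....##########...............
........#..##################...........
.......#..#####################.........
......##.#######################........
......##.######################.........
.....##...####################..........
....###.....##.###########..............
....###.........######..................
...##...................................
........................................
........................................
```

>>> step_arm --rows '[{"x": 0.0005, "y": 0, "z": 0, "wx": 0, "wy": 0, "wz": 0}, {"x": 0.001, "y": 0, "z": 0, "wx": 0, "wy": 0, "wz": 0}, {"x": 0.001, "y": 0, "z": 0, "wx": 0, "wy": 0, "wz": 0}, {"x": 0.001, "y": 0, "z": 0, "wx": 0, "wy": 0, "wz": 0}]'

```text
time_s: 36.68
tool_pos: [535.0, 74.2, 123.6]
eef_rot: [3.141, 0.0, 1.453]
contact_force: [-2.5, -2.6, 5.2]
gripper_width: 0.176
gripper_force: 58.8
```

>>> step_arm --rows '[{"x": 0, "y": 0, "z": 0, "wx": 0, "wy": 0, "wz": 0}, {"x": 0, "y": 0, "z": 0, "wx": 0, "wy": 0, "wz": 0}, {"x": 0, "y": 0, "z": 0, "wx": 0, "wy": 0, "wz": 0}, {"x": 0, "y": 0, "z": 0, "wx": 0, "wy": 0, "wz": 0}, {"x": 0, "y": 0, "z": 0, "wx": 0, "wy": 0, "wz": 0}]' --fingers 1

```text
time_s: 37.1
tool_pos: [535.0, 74.6, 122.7]
eef_rot: [-3.141, -0.0, 1.453]
contact_force: [0.4, -0.6, 0.7]
gripper_width: 0.868
gripper_force: 0.0
```

>>> step_arm --rows '[{"x": 0, "y": 0, "z": -0.03, "wx": 0, "wy": 0, "wz": 0}, {"x": 0, "y": 0, "z": -0.065, "wx": 0, "wy": 0, "wz": 0}, {"x": 0, "y": 0, "z": -0.1, "wx": 0, "wy": 0, "wz": 0}, {"x": 0, "y": 0, "z": -0.135, "wx": 0, "wy": 0, "wz": 0}, {"x": 0, "y": 0, "z": -0.165, "wx": 0, "wy": 0, "wz": 0}]'

```text
time_s: 37.52
tool_pos: [535.1, 74.6, 290.3]
eef_rot: [3.14, -0.001, 1.453]
contact_force: [0.6, -0.1, -0.3]
gripper_width: 0.997
gripper_force: 0.0
```

```bash
python3 - <<'E'
from h import *
g=np.mean([cv2.cvtColor(shot('scene')['color'],cv2.COLOR_RGB2GRAY).astype(float) for _ in range(5)],0)
im=pickle.load(open('/tmp/scene.pkl','rb'))
for v in range(221,227): print(v,g[v,404:421].round().astype(int))
P=cloud(im); V=im['color'].max(-1); M=w2m(P)
k=(V<85)&(np.abs(P[...,2]-172)<12)&(np.abs(M[...,1]+42)<14)&(np.abs(M[...,0]-110)<40); print('bar',k.sum(),M[k].mean(0),M[k].min(0),M[k].max(0))
s=env.state(); print(s['tool_pos'])
plan(*m2w(110,-42),290,1.452); plan(*m2w(110,-42),221,1.452)
E
```

```text
221 [94 88 88 86 85 85 82 76 71 74 73 75 71 68 63 58 53]
222 [92 86 85 82 81 80 77 70 72 81 82 86 85 81 76 74 72]
223 [90 88 83 79 75 70 68 62 70 78 83 84 86 86 86 83 83]
224 [88 87 86 81 79 75 66 61 66 71 77 81 87 86 86 86 87]
225 [85 84 85 84 83 81 73 67 71 76 79 81 86 87 87 89 89]
226 [70 73 77 81 83 83 78 73 80 82 84 86 86 86 88 85 87]
bar 46 [108.515416   -40.71490578] [100.48728119 -47.793831  ] [113.30927931 -33.93712209]
[534.44978568  74.53453726 287.14862346]
  x 0.0414 y 0.1094 z -0.0029 wz 0.0008
  x 0.0414 y 0.1094 z 0.0661 wz 0.0008
```

>>> step_arm --rows '[{"x": 0.012, "y": 0.03, "z": 0, "wx": 0, "wy": 0, "wz": 0}, {"x": 0.024, "y": 0.06, "z": 0, "wx": 0, "wy": 0, "wz": 0}, {"x": 0.036, "y": 0.09, "z": 0, "wx": 0, "wy": 0, "wz": 0}, {"x": 0.041, "y": 0.109, "z": 0, "wx": 0, "wy": 0, "wz": 0}, {"x": 0.041, "y": 0.109, "z": 0, "wx": 0, "wy": 0, "wz": 0}]'

```text
time_s: 38.18
tool_pos: [650.8, 103.0, 284.3]
eef_rot: [-3.139, 0.001, 1.453]
contact_force: [-0.8, -0.4, -0.7]
gripper_width: 0.998
gripper_force: 0.0
```

>>> step_arm --rows '[{"x": 0, "y": 0, "z": 0.02, "wx": 0, "wy": 0, "wz": 0}, {"x": 0, "y": 0, "z": 0.04, "wx": 0, "wy": 0, "wz": 0}, {"x": 0, "y": 0, "z": 0.06, "wx": 0, "wy": 0, "wz": 0}, {"x": 0, "y": 0, "z": 0.066, "wx": 0, "wy": 0, "wz": 0}, {"x": 0, "y": 0, "z": 0.066, "wx": 0, "wy": 0, "wz": 0}]'

```text
time_s: 38.6
tool_pos: [646.1, 102.1, 218.5]
eef_rot: [-3.134, 0.002, 1.453]
contact_force: [0.2, -0.3, 0.3]
gripper_width: 0.999
gripper_force: 0.0
```

>>> step_arm --rows '[{"x": 0, "y": 0, "z": 0, "wx": 0, "wy": 0, "wz": 0}, {"x": 0, "y": 0, "z": 0, "wx": 0, "wy": 0, "wz": 0}, {"x": 0, "y": 0, "z": 0, "wx": 0, "wy": 0, "wz": 0}, {"x": 0, "y": 0, "z": 0, "wx": 0, "wy": 0, "wz": 0}, {"x": 0, "y": 0, "z": 0, "wx": 0, "wy": 0, "wz": 0}]' --fingers -1 --squeeze 40

```text
time_s: 39.02
tool_pos: [648.2, 102.5, 222.8]
eef_rot: [3.14, -0.0, 1.453]
contact_force: [0.4, -0.5, -0.1]
gripper_width: 0.297
gripper_force: 0.0
```

>>> step_arm --rows '[{"x": 0, "y": 0, "z": 0, "wx": 0, "wy": 0, "wz": 0}, {"x": 0, "y": 0, "z": 0, "wx": 0, "wy": 0, "wz": 0}, {"x": 0, "y": 0, "z": 0, "wx": 0, "wy": 0, "wz": 0}, {"x": 0, "y": 0, "z": 0, "wx": 0, "wy": 0, "wz": 0}]'

```text
time_s: 39.35
tool_pos: [644.7, 102.9, 222.9]
eef_rot: [-3.133, 0.0, 1.453]
contact_force: [-11.1, 1.4, 8.4]
gripper_width: 0.156
gripper_force: 41.0
```

>>> step_arm --rows '[{"x": 0, "y": -0.02, "z": 0, "wx": 0, "wy": 0, "wz": 0}, {"x": 0, "y": -0.045, "z": 0, "wx": 0, "wy": 0, "wz": 0}, {"x": 0, "y": -0.07, "z": 0, "wx": 0, "wy": 0, "wz": 0}, {"x": 0, "y": -0.095, "z": 0, "wx": 0, "wy": 0, "wz": 0}, {"x": 0, "y": -0.12, "z": 0, "wx": 0, "wy": 0, "wz": 0}]'

```text
time_s: 39.77
tool_pos: [528.7, 116.7, 222.8]
eef_rot: [3.138, -0.001, 1.452]
contact_force: [1.9, 0.4, 3.3]
gripper_width: 0.156
gripper_force: 40.9
```

>>> step_arm --rows '[{"x": 0, "y": -0.02, "z": 0, "wx": 0, "wy": 0, "wz": 0}, {"x": 0, "y": -0.04, "z": 0, "wx": 0, "wy": 0, "wz": 0}, {"x": 0, "y": -0.055, "z": 0, "wx": 0, "wy": 0, "wz": 0}, {"x": 0, "y": -0.063, "z": 0, "wx": 0, "wy": 0, "wz": 0}, {"x": 0, "y": -0.066, "z": 0, "wx": 0, "wy": 0, "wz": 0}]'

```text
time_s: 40.18
tool_pos: [462.9, 124.6, 222.8]
eef_rot: [3.14, -0.001, 1.453]
contact_force: [2.8, 0.0, 3.3]
gripper_width: 0.151
gripper_force: 41.0
```

>>> step_arm --rows '[{"x": 0, "y": 0, "z": 0, "wx": 0, "wy": 0, "wz": 0}, {"x": 0, "y": 0, "z": 0, "wx": 0, "wy": 0, "wz": 0}]'

```text
time_s: 40.35
tool_pos: [463.8, 124.5, 222.8]
eef_rot: [3.141, -0.001, 1.453]
contact_force: [-1.1, 0.8, 7.2]
gripper_width: 0.154
gripper_force: 41.6
```

Not yet against the stop; push a little more.

>>> step_arm --rows '[{"x": 0, "y": -0.002, "z": 0, "wx": 0, "wy": 0, "wz": 0}, {"x": 0, "y": -0.003, "z": 0, "wx": 0, "wy": 0, "wz": 0}, {"x": 0, "y": -0.003, "z": 0, "wx": 0, "wy": 0, "wz": 0}]'

```text
time_s: 40.6
tool_pos: [461.8, 124.7, 222.8]
eef_rot: [3.139, -0.001, 1.453]
contact_force: [1.0, -0.1, 6.2]
gripper_width: 0.153
gripper_force: 41.5
```

>>> step_arm --rows '[{"x": 0, "y": -0.002, "z": 0, "wx": 0, "wy": 0, "wz": 0}, {"x": 0, "y": -0.003, "z": 0, "wx": 0, "wy": 0, "wz": 0}, {"x": 0, "y": -0.003, "z": 0, "wx": 0, "wy": 0, "wz": 0}]'

```text
time_s: 40.85
tool_pos: [460.0, 125.0, 222.8]
eef_rot: [3.136, -0.001, 1.453]
contact_force: [4.4, -1.2, 3.2]
gripper_width: 0.151
gripper_force: 41.2
```

>>> step_arm --rows '[{"x": 0, "y": -0.002, "z": 0, "wx": 0, "wy": 0, "wz": 0}, {"x": 0, "y": -0.003, "z": 0, "wx": 0, "wy": 0, "wz": 0}, {"x": 0, "y": -0.003, "z": 0, "wx": 0, "wy": 0, "wz": 0}]'

```text
time_s: 41.1
tool_pos: [459.5, 125.0, 222.9]
eef_rot: [3.13, -0.001, 1.453]
contact_force: [12.8, -3.1, -3.4]
gripper_width: 0.152
gripper_force: 40.8
```

>>> step_arm --rows '[{"x": 0, "y": -0.002, "z": 0, "wx": 0, "wy": 0, "wz": 0}, {"x": 0, "y": -0.003, "z": 0, "wx": 0, "wy": 0, "wz": 0}, {"x": 0, "y": -0.003, "z": 0, "wx": 0, "wy": 0, "wz": 0}]'

```text
time_s: 41.35
tool_pos: [459.1, 125.1, 222.9]
eef_rot: [3.123, -0.001, 1.454]
contact_force: [21.7, -6.4, -9.2]
gripper_width: 0.155
gripper_force: 41.9
```

>>> step_arm --rows '[{"x": 0, "y": 0.003, "z": 0, "wx": 0, "wy": 0, "wz": 0}, {"x": 0, "y": 0.006, "z": 0, "wx": 0, "wy": 0, "wz": 0}, {"x": 0, "y": 0.006, "z": 0, "wx": 0, "wy": 0, "wz": 0}]'

```text
time_s: 41.6
tool_pos: [460.1, 124.9, 222.7]
eef_rot: [3.137, -0.001, 1.452]
contact_force: [3.9, -1.2, 4.2]
gripper_width: 0.155
gripper_force: 41.6
```

>>> step_arm --rows '[{"x": 0, "y": 0, "z": 0, "wx": 0, "wy": 0, "wz": 0}, {"x": 0, "y": 0, "z": 0, "wx": 0, "wy": 0, "wz": 0}, {"x": 0, "y": 0, "z": 0, "wx": 0, "wy": 0, "wz": 0}, {"x": 0, "y": 0, "z": -0.03, "wx": 0, "wy": 0, "wz": 0}, {"x": 0, "y": 0, "z": -0.07, "wx": 0, "wy": 0, "wz": 0}]' --fingers 1

```text
time_s: 42.02
tool_pos: [455.3, 124.6, 289.2]
eef_rot: [-3.132, 0.003, 1.453]
contact_force: [0.6, -0.2, 1.0]
gripper_width: 0.854
gripper_force: 0.0
```

>>> step_arm --rows '[{"x": 0, "y": 0, "z": 0, "wx": 0, "wy": 0, "wz": 0}, {"x": 0, "y": 0, "z": 0, "wx": 0, "wy": 0, "wz": 0}]'

```text
time_s: 42.18
tool_pos: [458.0, 125.3, 293.7]
eef_rot: [3.138, -0.002, 1.453]
contact_force: [-0.8, -0.6, -0.6]
gripper_width: 1.002
gripper_force: 0.0
```

```bash
python3 - <<'E'
from h import *
im=shot('scene')
P=cloud(im); V=im['color'].max(-1); M=w2m(P)
k=(V<85)&(np.abs(P[...,2]-172)<12)&(np.abs(M[...,1]+42)<12)&(np.abs(M[...,0]+73)<30); print('bar',k.sum(),M[k].mean(0),M[k].min(0),M[k].max(0))
g=cv2.cvtColor(im['color'],cv2.COLOR_RGB2GRAY)
for v in range(221,227): print(v,g[v,404:421])
s=env.state(); print(s['tool_pos'])
plan(615.9,-134.5,180,1.452); print(w2m([465,125]))
E
```

```text
bar 43 [-76.7019107  -40.47463239] [-88.95689536 -47.45411862] [-70.63620079 -33.34420044]
221 [92 89 86 86 82 84 84 76 70 73 74 72 70 64 62 59 55]
222 [89 88 84 82 81 79 77 72 71 81 82 85 85 78 76 77 71]
223 [88 86 84 75 75 72 69 66 70 79 85 84 84 88 86 85 83]
224 [89 83 86 81 78 76 62 59 67 73 75 79 83 87 85 86 86]
225 [85 86 84 88 79 79 75 65 74 75 78 80 81 92 87 88 89]
226 [70 73 72 81 84 80 80 72 82 80 82 83 84 85 85 86 87]
[457.1410885  125.07761865 292.04272513]
  x -0.1196 y 0.0941 z 0.0560 wz 0.0005
  x -0.1195 y 0.0941 z 0.0560 wz 0.0005
[-74.34110131 -41.56946257]
```

>>> step_arm --rows '[{"x": -0.024, "y": 0.019, "z": 0, "wx": 0, "wy": 0, "wz": 0}, {"x": -0.048, "y": 0.038, "z": 0.01, "wx": 0, "wy": 0, "wz": 0}, {"x": -0.072, "y": 0.056, "z": 0.025, "wx": 0, "wy": 0, "wz": 0}, {"x": -0.096, "y": 0.075, "z": 0.04, "wx": 0, "wy": 0, "wz": 0}, {"x": -0.12, "y": 0.094, "z": 0.056, "wx": 0, "wy": 0, "wz": 0}]' --fingers -1

```text
time_s: 42.65
tool_pos: [536.1, -6.3, 233.6]
eef_rot: [-3.138, 0.0, 1.453]
contact_force: [0.9, 0.2, -0.3]
gripper_width: 0.303
gripper_force: 0.0
```

>>> step_arm --rows '[{"x": -0.024, "y": 0.019, "z": 0.01, "wx": 0, "wy": 0, "wz": 0}, {"x": -0.048, "y": 0.038, "z": 0.02, "wx": 0, "wy": 0, "wz": 0}, {"x": -0.072, "y": 0.056, "z": 0.03, "wx": 0, "wy": 0, "wz": 0}, {"x": -0.096, "y": 0.075, "z": 0.04, "wx": 0, "wy": 0, "wz": 0}, {"x": -0.12, "y": 0.094, "z": 0.056, "wx": 0, "wy": 0, "wz": 0}]'

```text
time_s: 43.07
tool_pos: [615.8, -136.6, 178.1]
eef_rot: [-3.14, -0.0, 1.453]
contact_force: [0.0, -0.1, -0.1]
gripper_width: 0.001
gripper_force: 0.0
```

>>> step_arm --rows '[{"x": 0, "y": 0, "z": 0, "wx": 0, "wy": 0, "wz": 0}, {"x": 0, "y": 0, "z": 0, "wx": 0, "wy": 0, "wz": 0}, {"x": 0, "y": 0, "z": 0, "wx": 0, "wy": 0, "wz": 0}, {"x": 0, "y": 0, "z": 0, "wx": 0, "wy": 0, "wz": 0}]'

```text
time_s: 43.4
tool_pos: [615.1, -134.4, 179.7]
eef_rot: [-3.14, -0.001, 1.454]
contact_force: [-0.7, 0.1, 0.3]
gripper_width: -0.0
gripper_force: 0.0
```

```bash
python3 - <<'E'
from h import *
im=shot('scene','pre'); m=cv2.inRange(cv2.cvtColor(im['color'],cv2.COLOR_RGB2HSV),(50,120,30),(75,255,255))
print(blobs(im,m,30,200,52)); print(env.state()['gripper_width'],env.state()['tool_pos']); plan(615.9,-134.5,128,1.452)
seat(im,(-.3,1.))
E
```

```text
[(array([ 615.8, -132.7]), array([ 615.9, -133.4]), array([27.4, 28.4]), 168.1), (array([ 108. , -190.7]), array([ 109.5, -190.9]), array([ 27.4, 118.7]), 177.5)]
0.00044341438924842694 [ 615.29257253 -134.26588086  180.11302092]
  x -0.0002 y 0.0006 z 0.0521 wz 0.0020
  board [ 32.6 289.5] [60.6 33. ] 84.5
  board [ 32.8 213.3] [66.8 32.7] 83.6
  board [-38.3 292.9] [66.6 46.3] 82.6
  board [-36.9 212.1] [66.9 42.2] 81.7
```

>>> step_arm --rows '[{"x": 0, "y": 0, "z": 0.02, "wx": 0, "wy": 0, "wz": 0}, {"x": 0, "y": 0, "z": 0.04, "wx": 0, "wy": 0, "wz": 0}, {"x": 0, "y": 0, "z": 0.05, "wx": 0, "wy": 0, "wz": 0}, {"x": 0, "y": 0, "z": 0.053, "wx": 0, "wy": 0, "wz": 0}, {"x": 0, "y": 0, "z": 0.053, "wx": 0, "wy": 0, "wz": 0}]'

```text
time_s: 43.87
tool_pos: [615.2, -134.5, 126.9]
eef_rot: [-3.14, -0.001, 1.453]
contact_force: [-1.0, -0.2, 3.1]
gripper_width: 0.0
gripper_force: 1.2
```

>>> step_arm --rows '[{"x": 0, "y": 0, "z": 0.002, "wx": 0, "wy": 0, "wz": 0}, {"x": 0, "y": 0, "z": 0.004, "wx": 0, "wy": 0, "wz": 0}, {"x": 0, "y": 0, "z": 0.006, "wx": 0, "wy": 0, "wz": 0}, {"x": 0, "y": 0, "z": 0.008, "wx": 0, "wy": 0, "wz": 0}, {"x": 0, "y": 0, "z": 0.008, "wx": 0, "wy": 0, "wz": 0}]'

```text
time_s: 44.28
tool_pos: [616.3, -135.2, 122.4]
eef_rot: [3.139, -0.0, 1.453]
contact_force: [-5.3, 3.5, 17.5]
gripper_width: 0.003
gripper_force: 8.9
```

>>> step_arm --rows '[{"x": 0, "y": 0, "z": 0.001, "wx": 0, "wy": 0, "wz": 0}, {"x": 0, "y": 0, "z": 0.002, "wx": 0, "wy": 0, "wz": 0}, {"x": 0, "y": 0, "z": 0.002, "wx": 0, "wy": 0, "wz": 0}]'

```text
time_s: 44.53
tool_pos: [616.3, -135.2, 122.3]
eef_rot: [3.138, -0.0, 1.453]
contact_force: [-8.2, 2.3, 25.8]
gripper_width: 0.0
gripper_force: 13.7
```

>>> step_arm --rows '[{"x": 0, "y": 0, "z": -0.01, "wx": 0, "wy": 0, "wz": 0}, {"x": 0, "y": 0, "z": -0.04, "wx": 0, "wy": 0, "wz": 0}, {"x": 0, "y": 0, "z": -0.08, "wx": 0, "wy": 0, "wz": 0}, {"x": 0, "y": 0, "z": -0.1, "wx": 0, "wy": 0, "wz": 0}, {"x": 0, "y": 0, "z": -0.1, "wx": 0, "wy": 0, "wz": 0}]'

```text
time_s: 44.95
tool_pos: [618.6, -136.3, 223.1]
eef_rot: [3.129, 0.002, 1.453]
contact_force: [0.8, 0.3, 0.5]
gripper_width: 0.002
gripper_force: 0.0
```

>>> step_arm --rows '[{"x": 0, "y": 0, "z": 0, "wx": 0, "wy": 0, "wz": 0}, {"x": 0, "y": 0, "z": 0, "wx": 0, "wy": 0, "wz": 0}, {"x": 0, "y": 0, "z": 0, "wx": 0, "wy": 0, "wz": 0}]'

```text
time_s: 45.2
tool_pos: [615.1, -135.3, 215.1]
eef_rot: [-3.139, -0.0, 1.453]
contact_force: [0.3, -0.2, -0.3]
gripper_width: -0.0
gripper_force: 0.0
```

```bash
python3 - <<'E'
from h import *
im=shot('scene'); seat(im,(-.3,1.)); g=cv2.cvtColor(im['color'],cv2.COLOR_RGB2GRAY)
for v in range(222,226): print(v,g[v,404:421])
P=cloud(im); V=im['color'].max(-1); M=w2m(P)
k=(V<85)&(np.abs(P[...,2]-172)<12)&(np.abs(M[...,1]+42)<12)&(np.abs(M[...,0]+73)<30); print('bar',M[k].mean(0))
print(env.state()['contact_force'],env.state()['tool_pos']); print(env.sign_off())
E
```

```text
board [ 32.6 289.3] [61. 33.] 84.5
  board [ 33.2 213. ] [67.2 33.2] 83.9
  board [-38.  292.5] [66.8 45.3] 84.5
  board [-36.7 212.8] [69.1 41.4] 82.6
222 [91 95 87 88 83 85 78 76 76 85 91 85 88 81 82 73 74]
223 [96 91 88 79 73 78 71 68 71 81 87 89 90 94 86 88 87]
224 [89 90 89 87 81 74 67 65 71 74 80 81 86 93 95 91 89]
225 [89 86 87 88 86 87 76 71 76 79 81 86 88 89 90 91 93]
bar [-77.06251253 -40.43998759]
[ 0.17018987 -0.89227456 -0.89691777] [ 615.18324819 -135.31109892  215.06965785]
the job is handed in; nothing more can be done
None
```

The job is handed in at about 45 s: all four wooden blanks are in pockets, the cross measured within about 1 mm of the tip, the guard is on its shut stop, and the start button was pressed and released. No verdict came back.

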